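Pack culture dishes in layers with separator sheets and stopper the swab vial

TASK

Pack all the small culture dishes that are on the bench into the white transport tray, lids up, two to a layer, one either side of the rib: lay a separator sheet (rib up) squarely between the corner guides on the full first layer and the other sheet on the full second layer, and put any dishes that are left over on top of that. Also pull the swab stick out of its stand and push it down into the narrow vial at the tray's end until its flange sits on the mouth. Leave the large dish, the timer and the marker where they are, and never tip a dish over.

Things in the scene. Friction and masses are not known exactly. Their poses are not given: they have to be found in the camera images.
- tray: white tray fixed to the bench, 182 x 108 mm, long axis x; origin: centre of underside. Floor 6 mm up, 3 mm lip round it (inside 146 x 74) and a rib across x = 0 (10 mm thick, 36 long, 12 high): a dish goes either side, at x = +39 and -39 mm, y = 0. Four corner guides, 44 mm high, give a sheet 5 mm play all round. Vial in its end at x = +112 mm
- vial_mouth (a point): centre of the open mouth of the clear vial fixed in the tray's +x end: 66 mm above the tray's underside, bore 11 mm, 61 mm deep, outside diameter 21 mm
- stand: dark steel stand, fixed: 60 mm round foot with a 21 mm upright tube, bore 11 mm, rim 66 mm above the bench; origin: centre of its underside. The swab hangs in it at the start
- swab: white swab stick, 88 mm long, 20 g; origin: lower end of its bud, z along the stick to the cap. Bud 7 mm, shaft 5 mm diameter; at 58 to 61 mm a 17 mm flange, then (61 to 88 mm) a round cap, 14 mm diameter, to grip. Its flange rests on the stand's rim at the start (origin 8 mm above the bench), on the vial's mouth at the end (origin 8 mm above the tray's underside)
- sheet0: stiff grey separator sheet, 152 x 80 x 3 mm, 45 g, long axis x; origin: centre of underside. On top a 3 mm high lip all round (inside 146 x 74) and across x = 0 a finger rib to lift it by: 10 mm thick (x), 36 mm long (y), 12 mm above the sheet's top. Dishes go at x = +39 and -39 mm. Both sheets are alike and may be turned end for end
- sheet1: stiff grey separator sheet, 152 x 80 x 3 mm, 45 g, long axis x; origin: centre of underside. On top a 3 mm high lip all round (inside 146 x 74) and across x = 0 a finger rib to lift it by: 10 mm thick (x), 36 mm long (y), 12 mm above the sheet's top. Dishes go at x = +39 and -39 mm. Both sheets are alike and may be turned end for end
- dish0: small round culture dish with fixed lid, 60 mm diameter, 15 mm high, 25 g; 4 to 6 such dishes, all alike; origin: centre of underside, z up. The 60 mm lid skirt is at 5 to 15 mm height, below it 57 mm diameter. A sheet on two dishes lies 15 mm above what they stand on, so layers repeat every 18 mm
- dish1: small round culture dish with fixed lid, 60 mm diameter, 15 mm high, 25 g; 4 to 6 such dishes, all alike; origin: centre of underside, z up. The 60 mm lid skirt is at 5 to 15 mm height, below it 57 mm diameter. A sheet on two dishes lies 15 mm above what they stand on, so layers repeat every 18 mm
- dish2: small round culture dish with fixed lid, 60 mm diameter, 15 mm high, 25 g; 4 to 6 such dishes, all alike; origin: centre of underside, z up. The 60 mm lid skirt is at 5 to 15 mm height, below it 57 mm diameter. A sheet on two dishes lies 15 mm above what they stand on, so layers repeat every 18 mm
- dish3: small round culture dish with fixed lid, 60 mm diameter, 15 mm high, 25 g; 4 to 6 such dishes, all alike; origin: centre of underside, z up. The 60 mm lid skirt is at 5 to 15 mm height, below it 57 mm diameter. A sheet on two dishes lies 15 mm above what they stand on, so layers repeat every 18 mm
- dish4: small round culture dish with fixed lid, 60 mm diameter, 15 mm high, 25 g; 4 to 6 such dishes, all alike; origin: centre of underside, z up. The 60 mm lid skirt is at 5 to 15 mm height, below it 57 mm diameter. A sheet on two dishes lies 15 mm above what they stand on, so layers repeat every 18 mm
- dish5: small round culture dish with fixed lid, 60 mm diameter, 15 mm high, 25 g; 4 to 6 such dishes, all alike; origin: centre of underside, z up. The 60 mm lid skirt is at 5 to 15 mm height, below it 57 mm diameter. A sheet on two dishes lies 15 mm above what they stand on, so layers repeat every 18 mm
- large_dish: bystander: 87 mm culture dish, 15 mm high; origin: centre of its underside
- bench_timer: bystander: white bench timer, 66 x 66 x 18 mm; origin: centre of its underside
- marker: bystander: marker pen, 135 mm long, lying; origin: centre of its underside. Right of it, overhead, a fixed cupboard door stands open: a thin upright panel (x 0.23 to 0.64, y about -0.25) from 0.64 m above the bench upwards. All the work lies to its left (+y): keep the elbow off it; cross with the arm folded or low
Not all that is in view belongs to the job. What is shaped like the sheet1 but green is not meant. Leave any green look-alike of the dish1 alone.

How it is judged (in metres and radians):
On the way, in this order (a step that is already met when the one before it is completed fails the run):
1. a separator sheet lies level and released on the full first layer of dishes (((z of sheet0 in the frame of tray between 0.017 and 0.025 m and x of sheet0 in the frame of tray between -0.012 and 0.012 m and y of sheet0 in the frame of tray between -0.012 and 0.012 m and angle between sheet0's own z axis and vertical below 0.06 rad and angle between the x axis of sheet0 and the x axis of tray, either way round below 0.15 rad and contact force between the fingers and sheet0 below 0.2 N and linear speed of sheet0 below 0.03 m/s) or (z of sheet1 in the frame of tray between 0.017 and 0.025 m and x of sheet1 in the frame of tray between -0.012 and 0.012 m and y of sheet1 in the frame of tray between -0.012 and 0.012 m and angle between sheet1's own z axis and vertical below 0.06 rad and angle between the x axis of sheet1 and the x axis of tray, either way round below 0.15 rad and contact force between the fingers and sheet1 below 0.2 N and linear speed of sheet1 below 0.03 m/s))), for 0.2 s.
2. the other sheet lies level and released on the full second layer ((((z of sheet0 in the frame of tray between 0.017 and 0.025 m and x of sheet0 in the frame of tray between -0.012 and 0.012 m and y of sheet0 in the frame of tray between -0.012 and 0.012 m and angle between sheet0's own z axis and vertical below 0.06 rad and angle between the x axis of sheet0 and the x axis of tray, either way round below 0.15 rad and contact force between the fingers and sheet0 below 0.2 N and linear speed of sheet0 below 0.03 m/s) and (z of sheet1 in the frame of tray between 0.035 and 0.043 m and x of sheet1 in the frame of tray between -0.012 and 0.012 m and y of sheet1 in the frame of tray between -0.012 and 0.012 m and angle between sheet1's own z axis and vertical below 0.06 rad and angle between the x axis of sheet1 and the x axis of tray, either way round below 0.15 rad and contact force between the fingers and sheet1 below 0.2 N and linear speed of sheet1 below 0.03 m/s)) or ((z of sheet1 in the frame of tray between 0.017 and 0.025 m and x of sheet1 in the frame of tray between -0.012 and 0.012 m and y of sheet1 in the frame of tray between -0.012 and 0.012 m and angle between sheet1's own z axis and vertical below 0.06 rad and angle between the x axis of sheet1 and the x axis of tray, either way round below 0.15 rad and contact force between the fingers and sheet1 below 0.2 N and linear speed of sheet1 below 0.03 m/s) and (z of sheet0 in the frame of tray between 0.035 and 0.043 m and x of sheet0 in the frame of tray between -0.012 and 0.012 m and y of sheet0 in the frame of tray between -0.012 and 0.012 m and angle between sheet0's own z axis and vertical below 0.06 rad and angle between the x axis of sheet0 and the x axis of tray, either way round below 0.15 rad and contact force between the fingers and sheet0 below 0.2 N and linear speed of sheet0 below 0.03 m/s)))), for 0.2 s.
At the end, for the whole second after the job is handed in: Sheets lie on the full 1st and 2nd layers: level to 0.06 rad, 12 mm, 0.15 rad square, 4 mm in height; every dish is level (0.06 rad) beside a rib (13 mm along, 15 mm across, 4 mm in height); the swab is upright in the vial (6 mm), flange on the mouth (4 mm); all at rest ((((z of sheet0 in the frame of tray between 0.017 and 0.025 m and x of sheet0 in the frame of tray between -0.012 and 0.012 m and y of sheet0 in the frame of tray between -0.012 and 0.012 m and angle between sheet0's own z axis and vertical below 0.06 rad and angle between the x axis of sheet0 and the x axis of tray, either way round below 0.15 rad and contact force between the fingers and sheet0 below 0.2 N and linear speed of sheet0 below 0.03 m/s) and (z of sheet1 in the frame of tray between 0.035 and 0.043 m and x of sheet1 in the frame of tray between -0.012 and 0.012 m and y of sheet1 in the frame of tray between -0.012 and 0.012 m and angle between sheet1's own z axis and vertical below 0.06 rad and angle between the x axis of sheet1 and the x axis of tray, either way round below 0.15 rad and contact force between the fingers and sheet1 below 0.2 N and linear speed of sheet1 below 0.03 m/s)) or ((z of sheet1 in the frame of tray between 0.017 and 0.025 m and x of sheet1 in the frame of tray between -0.012 and 0.012 m and y of sheet1 in the frame of tray between -0.012 and 0.012 m and angle between sheet1's own z axis and vertical below 0.06 rad and angle between the x axis of sheet1 and the x axis of tray, either way round below 0.15 rad and contact force between the fingers and sheet1 below 0.2 N and linear speed of sheet1 below 0.03 m/s) and (z of sheet0 in the frame of tray between 0.035 and 0.043 m and x of sheet0 in the frame of tray between -0.012 and 0.012 m and y of sheet0 in the frame of tray between -0.012 and 0.012 m and angle between sheet0's own z axis and vertical below 0.06 rad and angle between the x axis of sheet0 and the x axis of tray, either way round below 0.15 rad and contact force between the fingers and sheet0 below 0.2 N and linear speed of sheet0 below 0.03 m/s))) and horizontal distance between swab and vial_mouth below 0.006 m and z of swab in the frame of tray between 0.004 and 0.012 m and angle between swab's own z axis and vertical below 0.1 rad and linear speed of each of swab, dish0, dish1, dish2, dish3, dish4, dish5 below 0.03 m/s and (x of dish0 in the frame of tray between 0.026 and 0.052 m or x of dish0 in the frame of tray between -0.052 and -0.026 m) and (z of dish0 in the frame of tray between 0.002 and 0.01 m or z of dish0 in the frame of tray between 0.02 and 0.028 m or z of dish0 in the frame of tray between 0.038 and 0.046 m) and y of dish0 in the frame of tray between -0.015 and 0.015 m and angle between each of dish0, dish1, dish2, dish3, dish4, dish5's own z axis and vertical below 0.06 rad and (x of dish1 in the frame of tray between 0.026 and 0.052 m or x of dish1 in the frame of tray between -0.052 and -0.026 m) and (z of dish1 in the frame of tray between 0.002 and 0.01 m or z of dish1 in the frame of tray between 0.02 and 0.028 m or z of dish1 in the frame of tray between 0.038 and 0.046 m) and y of dish1 in the frame of tray between -0.015 and 0.015 m and (x of dish2 in the frame of tray between 0.026 and 0.052 m or x of dish2 in the frame of tray between -0.052 and -0.026 m) and (z of dish2 in the frame of tray between 0.002 and 0.01 m or z of dish2 in the frame of tray between 0.02 and 0.028 m or z of dish2 in the frame of tray between 0.038 and 0.046 m) and y of dish2 in the frame of tray between -0.015 and 0.015 m and (x of dish3 in the frame of tray between 0.026 and 0.052 m or x of dish3 in the frame of tray between -0.052 and -0.026 m) and (z of dish3 in the frame of tray between 0.002 and 0.01 m or z of dish3 in the frame of tray between 0.02 and 0.028 m or z of dish3 in the frame of tray between 0.038 and 0.046 m) and y of dish3 in the frame of tray between -0.015 and 0.015 m and (x of dish4 in the frame of tray between 0.026 and 0.052 m or x of dish4 in the frame of tray between -0.052 and -0.026 m) and (z of dish4 in the frame of tray between 0.002 and 0.01 m or z of dish4 in the frame of tray between 0.02 and 0.028 m or z of dish4 in the frame of tray between 0.038 and 0.046 m) and y of dish4 in the frame of tray between -0.015 and 0.015 m and (x of dish5 in the frame of tray between 0.026 and 0.052 m or x of dish5 in the frame of tray between -0.052 and -0.026 m) and (z of dish5 in the frame of tray between 0.002 and 0.01 m or z of dish5 in the frame of tray between 0.02 and 0.028 m or z of dish5 in the frame of tray between 0.038 and 0.046 m) and y of dish5 in the frame of tray between -0.015 and 0.015 m); the robot touches nothing.
It fails at once if the large dish, the timer or the marker was moved by more than 30 mm (distance of any of large_dish, bench_timer, marker from where it was at the start of the episode above 0.03 m).
It fails at once if a dish was tipped over (more than 1 rad) (angle between any of dish0, dish1, dish2, dish3, dish4, dish5's own z axis and vertical above 1 rad).
Of dish0, dish1, dish2, dish3, dish4, dish5 only 4 to 6 are there at a start; the rules pass over those that are not, and their reading is None.
At some moment in a run one of dish0, dish1, dish2, dish3, dish4, dish5 may be knocked a few centimetres aside while the robot is not near it.
It also fails if it takes over 210 s, if anything falls off the work surface, if the arm or the gripper's body presses on something with over 40 N, if the wrist force passes 120 N, or if a joint passes its speed limit or range.

ROBOT

A 6-joint arm with a two-finger parallel gripper is mounted at the origin on a cart in front of the work surface, level with it; the furniture and walls round the work are solid. World frame = base frame: x ahead of the robot, y to its left, z up, the work surface at z = 0. Lengths are in mm, angles in degrees, forces in N, time in s.
With the tool pointing down it reaches from about 375 to 900 mm from the base axis. Payload 3.1 kg.
Tool frame: the origin (TCP) lies midway between the tips of the shut fingers; the grasp point (between the pads) lies 19 mm behind it; z points along the fingers, y is the direction in which the jaws open and shut (so a half turn about z gives the same grasp; the last joint's range is limited). The gripper opens to 87 mm and grips with 3 to 60 N. Pads are 19 mm wide; open, the fingers measure 117 mm over their backs; the gripper's body (75 mm by 190 mm) begins 51 mm behind the grasp point.
Start: joints at [63.398, 30.224, 82.088, -0, 67.689, -10.227], TCP at [176.162, 599.636, 222.548] pointing down, gripper open.
Joint ranges: [-176.69, 176.69], [-43.24, 126.21], [12.49, 139.97], [-82, 262], [0, 151.66], [-163.58, 163.58]. Speed limits (degrees/s): [159.86, 159.86, 180, 180, 180, 180].

INTERFACE

Orientations are given as a 3x3 rotation matrix whose columns are the frame's x, y, z axes.
In Python, from station import * gives the robot as it stands.
- The arm moves only by the tool step_arm, never from a script. Its argument "moves" is text: rows parted by semicolons, each of 6 numbers parted by spaces: the shift along the world's x, y, z in mm, then the turn, a rotation vector about the world's x, y, z in rad. In form: tx ty tz rx ry rz; .... A call has 1 to 12 rows; each row is the pose to reach, as a shift and turn from the pose measured when the call began; what a row does not reach only later rows make up. A row lasts 1/10 s, in which the tool goes at most 50 mm and 8.59 degrees, less where a joint would pass 70% of its speed; a pose out of reach is approached as far as the arm can. A call with a gripper value outside its range is refused whole. "hand" is the opening, from -1 (shut) to 1 (fully open), set as the call begins (left out, the last holds). The fingers move at their own pace and stop on an object; the grip force is fixed at half the most. Time passes only in rows, so rows that repeat a pose let the fingers close. It gives the time, the measured TCP pose, the force and the opening at its end, in the units of the state.
- sense(): the state, without advancing time (a new reading comes with each control period).
- snapshot(name): name is "scene" or "side" or "wrist"; returns the picture (384x512x3 uint8, red, green, blue); there is no depth.
- camera_model(name): a dict with "fx", "fy", "cx", "cy" (pixels), "rvec" (rotation vector, rad) and "tvec" (3), from world to camera coordinates, as OpenCV has them; the wrist camera has in their place "tool_from_camera" (4x4, takes a point from camera to tool coordinates, whose origin is the TCP and whose axes are the flange's). Camera axes: x right, y down, z forward; pixel columns grow to the right and rows downward; lengths in mm; the calibration is good to about 2 mm. A picture is of the moment at which its call begins: read the wrist's pose just before it. camera_model takes no time and is no camera call.
- hand_in(): hands the job in, once; it reports no verdict.
The state is a dict: "time_s": time; "joint_pos": joint angles; "dq": joint speeds; "joint_efforts": joint torques, N m; "eef_pos": TCP position; "ee_rot": TCP orientation; "force": force on the tool from outside, world axes, zero at the start; "ft_torque": the same for the moment, N m; "width": opening from 0.0 (shut) to 1.0 (fully open).
Only numpy, scipy, OpenCV 4.12 (cv2) and the standard library are available. Lean on these libraries where they do the work, as an engineer would, in place of code of your own. Each camera call takes 0.05 s, during which the arm holds its last target. There are 200 camera calls.

## Working session

There is one attempt and no reset: what is moved stays moved. The work goes in short steps, Python scripts to look and compute and a tool call to move; the robot and the scene stay as the last step left them, time stands still between calls to the robot, and variables do not carry over. Pictures are saved under pics/ and viewed, on a budget of 14 in all, crops included, one or two more only if the job needs it, and the job is handed in when it is done.

Besides the shell and the picture viewer there is one more tool, called after "Call:" as a command line: name --argument value ..., lists and objects as JSON in quotes. step_arm: Moves the arm, as the interface text tells. Its arguments: {"type":"object","properties":{"moves":{"type":"string"},"hand":{"type":"number"}},"required":["moves"]}

```bash
ls; mkdir -p pics; cat > h.py <<'E'
from station import *
import numpy as np, cv2
def cam(n):
    m=camera_model(n); K=np.array([[m['fx'],0,m['cx']],[0,m['fy'],m['cy']],[0,0,1.]])
    if n=='wrist':
        s=sense(); T=np.eye(4); T[:3,:3]=np.array(s['ee_rot']).reshape(3,3); T[:3,3]=s['eef_pos']
        W=T@np.array(m['tool_from_camera']).reshape(4,4); return K,W[:3,:3],W[:3,3]
    R=cv2.Rodrigues(np.array(m['rvec'],float))[0]; t=np.array(m['tvec'],float).ravel()
    return K,R.T,-R.T@t
def ray(C,uv,z):
    K,R,c=C; uv=np.atleast_2d(np.array(uv,float))
    d=(R@np.linalg.inv(K)@np.c_[uv,np.ones(len(uv))].T).T
    return c+d*((z-c[2])/d[:,2])[:,None]
def proj(C,P):
    K,R,c=C; q=(K@R.T@(np.atleast_2d(P)-c).T).T; return q[:,:2]/q[:,2:]
def shot(n,f=None):
    C=cam(n); im=snapshot(n)
    if f: cv2.imwrite('pics/'+f,im[:,:,::-1])
    return C,im
E
python3 - <<'E'
from h import *
for n in ['scene','side','wrist']:
    C,im=shot(n,n+'0.png'); print(n,C[2].round(),C[1][:,2].round(2),C[0][0,0])
print(sense())
E
```

```text
pics
scene [ 557.  730. 1120.] [ 0.01 -0.57 -0.82] 397.09107594213174
side [ 315. -686.  658.] [ 0.25  0.74 -0.62] 347.8545070022694
wrist [112. 618. 384.] [ 0.23 -0.07 -0.97] 337.1446137365683
{'time_s': 0.15, 'joint_pos': array([ 6.33982562e+01,  3.02663103e+01,  8.21391061e+01, -1.61094552e-04,
        6.76878039e+01, -1.02253261e+01]), 'dq': array([ 0.0370111 , -0.10435152, -0.28080541,  0.06438432, -0.12464069,
       -0.07900777]), 'joint_efforts': array([ 8.92846219e-04, -4.40427446e+01, -1.76842850e+01,  6.33673556e-02,
        5.52243786e-02, -8.44856072e-05]), 'eef_pos': array([175.91899095, 599.15972952, 221.80324377]), 'ee_rot': array([[-9.59430299e-01,  2.81944982e-01, -7.26223234e-04],
       [ 2.81945772e-01,  9.59429237e-01, -1.45593289e-03],
       [ 2.86266829e-04, -1.60162170e-03, -9.99998676e-01]]), 'force': array([0.17102676, 0.23547301, 1.22209037]), 'ft_torque': array([-0.01834086, -0.00043896, -0.04651422]), 'width': 0.9978857026291538}
```

View pics/scene0.png

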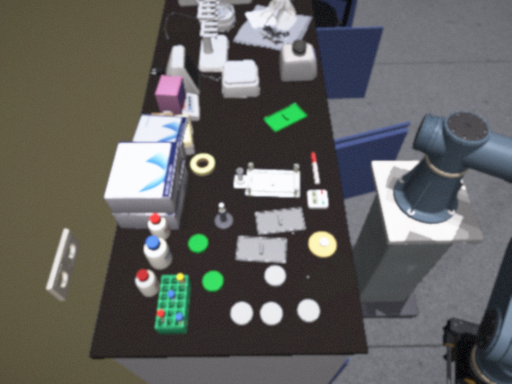

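View pics/side0.png

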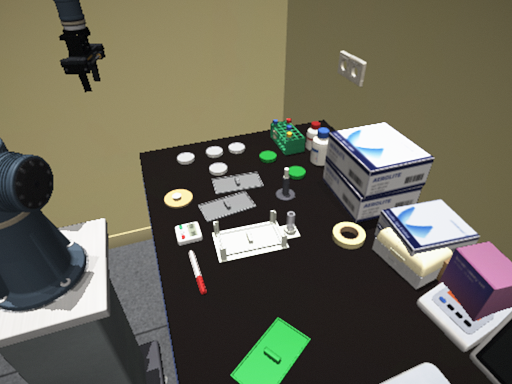

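Scene view: 4 white dishes at about (241,313), (271,313), (308,310), (275,275). Grey sheets at (280,221) and (262,249), tray at (272,182) with its vial at (240,180), stand and swab at (223,215). The green pieces are decoys. The side view shows the same layout, with dishes at (186,158), (214,152), (236,148) and (218,169).

```bash
cat > m.py <<'E'
from h import *
def comps(im,lo,hi,smax,amin,roi):
    hsv=cv2.cvtColor(im,cv2.COLOR_RGB2HSV)
    m=((hsv[...,2]>=lo)&(hsv[...,2]<=hi)&(hsv[...,1]<smax)).astype(np.uint8)
    k=np.zeros_like(m);x0,y0,x1,y1=roi;k[y0:y1,x0:x1]=1;m*=k
    m=cv2.morphologyEx(m,cv2.MORPH_CLOSE,np.ones((3,3)))
    cs,_=cv2.findContours(m,cv2.RETR_EXTERNAL,cv2.CHAIN_APPROX_NONE)
    return [c[:,0] for c in cs if cv2.contourArea(c)>amin]
E
python3 - <<'E'
from m import *
def tri(a,ua,b,ub):
    # nearest point of two rays
    o1=a[2];o2=b[2];d1=ray(a,ua,0)[0]-o1;d2=ray(b,ub,0)[0]-o2
    s=np.linalg.lstsq(np.c_[d1,-d2],o2-o1,rcond=None)[0];p=o1+s[0]*d1;q=o2+s[1]*d2
    return (p+q)/2,np.linalg.norm(p-q)
res={}
for n,roi in [('scene',(225,160,330,335)),('side',(150,135,310,262))]:
    C=cam(n);im=cv2.imread(f'pics/{n}0.png')[:,:,::-1];
    for lo,hi,nm in [(170,255,'white'),(75,165,'grey')]:
        for c in comps(np.ascontiguousarray(im),lo,hi,60,60,roi):
            r=cv2.minAreaRect(c.astype(np.float32)); z={'white':15,'grey':4}[nm]
            e=cv2.fitEllipse(c.astype(np.float32))[0]
            P=ray(C,c,z).astype(np.float32);w=cv2.minAreaRect(P[:,:2])
            print(n,nm,'px',np.round(e,1),'area',cv2.contourArea(c),'W',np.round(w[0],0),np.round(w[1],0),round(w[2],1))
S,D=cam('scene'),cam('side')
# tri matching printed by nearest world points
for n,a in [('scene',[(241,313),(271,313),(308,310),(275,275),(280,221),(262,249),(272,182),(240,180),(223,205)])]:
    print(ray(S,a,15).round())
E
python3 - <<'E'
import cv2
a=cv2.imread('pics/scene0.png')[160:270,200:340]
cv2.imwrite('pics/c1.png',cv2.resize(a,None,fx=5,fy=5,interpolation=2))
E
```

```text
scene white px [270.9 312.8] area 347.5 W [531. 385.] [59. 59.] 89.0
scene white px [241.1 312.5] area 341.5 W [613. 383.] [59. 58.] 45.4
scene white px [308.2 309.9] area 340.0 W [425. 380.] [56. 59.] 89.0
scene white px [274.6 275. ] area 288.5 W [516. 275.] [56. 56.] 89.0
scene white px [323.9 241.3] area 81.0 W [360. 168.] [31. 35.] 88.9
scene white px [261.4 249.1] area 978.5 W [554. 189.] [ 80. 145.] 85.3
scene white px [279.2 220.6] area 833.0 W [493.  91.] [145.  76.] 6.2
scene white px [317.2 198.5] area 317.0 W [365.   8.] [68. 66.] 88.8
scene white px [270.8 182.7] area 1455.0 W [532. -62.] [111. 223.] 86.0
scene white px [315.5 172.4] area 65.0 W [ 360. -102.] [15. 87.] 0.9
scene grey px [270.9 313. ] area 455.5 W [530. 383.] [68. 68.] 89.1
scene grey px [241.2 312.8] area 455.5 W [614. 381.] [68. 68.] 89.1
scene grey px [308.2 310. ] area 452.5 W [425. 376.] [68. 68.] 89.0
scene grey px [228.  218.8] area 88.0 W [658.  70.] [23. 76.] 2.0
scene grey px [270.2 243.4] area 2872.0 W [527. 144.] [292. 192.] 66.5
scene grey px [317.2 198.9] area 419.5 W [363.   3.] [80. 76.] 8
[... 424 characters left out ...]
e white px [185.1 156.7] area 108.5 W [423. 379.] [59. 56.] 69.3
side white px [213.8 150.2] area 101.0 W [528. 386.] [55. 58.] 69.3
side white px [236.2 146.6] area 93.0 W [609. 381.] [59. 58.] 24.9
side grey px [152.5 254.7] area 95.5 W [269.  15.] [154.  14.] 83.8
side grey px [290.6 222.8] area 153.5 W [635. -47.] [94. 30.] 68.6
side grey px [273.4 216.7] area 63.0 W [599.  -9.] [57. 21.] 74.7
side grey px [284.9 193.8] area 110.5 W [672.  76.] [55. 55.] 67.9
side grey px [229.2 195.2] area 1014.5 W [514. 121.] [328. 186.] 66.0
[[614. 385.  15.]
 [530. 387.  15.]
 [427. 380.  15.]
 [515. 275.  15.]
 [492.  92.  15.]
 [551. 190.  15.]
 [512. -62.  15.]
 [622. -73.  15.]
 [677.  28.  15.]]
```

View pics/c1.png

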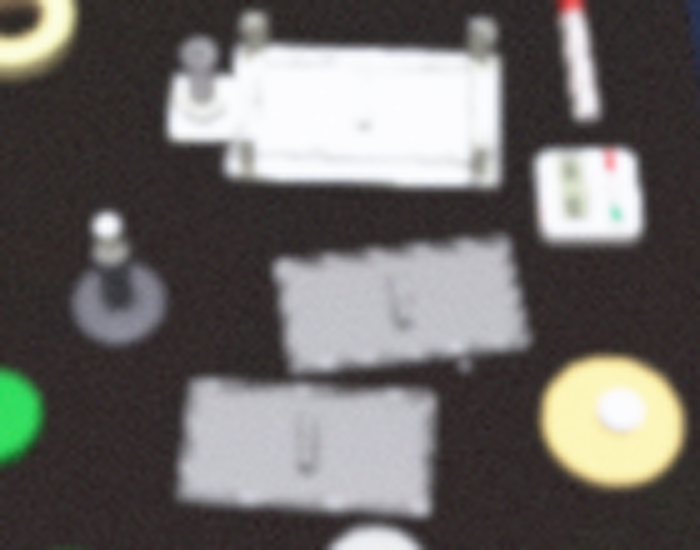

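Crop: tray with its 4 guides at roughly (510,-62), vial on the +x side, both sheets rib up, stand at lower left. Moving above the dishes for a closer look.

Call:
step_arm --moves "40 -30 20 0 0 0.1;80 -60 20 0 0 0.2;120 -90 20 0 0 0.286;160 -120 20 0 0 0.286;200 -150 20 0 0 0.286;240 -180 20 0 0 0.286;280 -210 20 0 0 0.286;320 -240 20 0 0 0.286;354 -269 20 0 0 0.286;354 -269 20 0 0 0.286;354 -269 20 0 0 0.286" --hand 1

```text
time_s: 1.25
eef_pos: [530.4, 329.0, 241.2]
ee_rot: [[-1.0, 0.003, -0.002], [0.003, 1.0, -0.002], [0.002, -0.002, -1.0]]
force: [-0.7, 0.6, -0.3]
width: 1.0
```

```bash
cat >> m.py <<'E'
def blobs(C,im,z,lo=180,amin=300,roi=(0,0,512,384),p=True,hi=255):
    out=[]
    for c in comps(np.ascontiguousarray(im),lo,hi,60,amin,roi):
        P=ray(C,c,z).astype(np.float32)[:,:2];w=cv2.minAreaRect(P);cc,rr=cv2.minEnclosingCircle(P)
        e=cv2.boundingRect(c)
        out.append((w,rr,e))
        if p: print('box',e,'W',np.round(w[0],1),np.round(w[1],1),round(w[2],1),'circ',np.round(cc,1),round(rr,1))
    return out
E
python3 - <<'E'
from m import *
C,im=shot('wrist','w1.png');s=sense();print(s['eef_pos'],s['ee_rot'],C[2])
blobs(C,im,15)
E
```

```text
[529.3486032  329.91781169 241.2162186 ] [[-9.99997430e-01  7.38623227e-04 -2.14325233e-03]
 [ 7.42301346e-04  9.99998252e-01 -1.71585106e-03]
 [ 2.14198121e-03 -1.71743759e-03 -9.99996231e-01]] [464.35623315 329.63997233 403.0970254 ]
box (277, 209, 49, 37) W [602.9 382.6] [58.8 46.2] 89.9 circ [608.7 382.7] 30.0
box (280, 139, 51, 52) W [526.5 384.8] [59.8 58.2] 0.8 circ [526.6 384.9] 30.0
box (184, 127, 52, 52) W [512.3 274.2] [59.  58.9] 89.0 circ [511.9 274.1] 30.1
box (103, 124, 67, 118) W [551.7 186.8] [ 76.4 140.3] 86.2 circ [550.  167.2] 71.6
box (127, 120, 44, 19) W [486.3 206.3] [48.6 19.5] 85.5 circ [485.2 206.5] 25.5
box (0, 61, 94, 137) W [488.2  91.7] [146.5  72.7] 6.3 circ [488.4  91.5] 80.9
box (275, 41, 55, 59) W [423.  378.3] [59.6 58.9] 0.6 circ [422.8 378.3] 30.1
box (417, 0, 31, 245) W [489.6 526.1] [  2.9 270.7] 90.0 circ [489.6 526.2] 135.4
box (90, 0, 26, 19) W [361.7 168.4] [26.4 17. ] 89.8 circ [357.3 168.3] 13.3
```

View pics/w1.png

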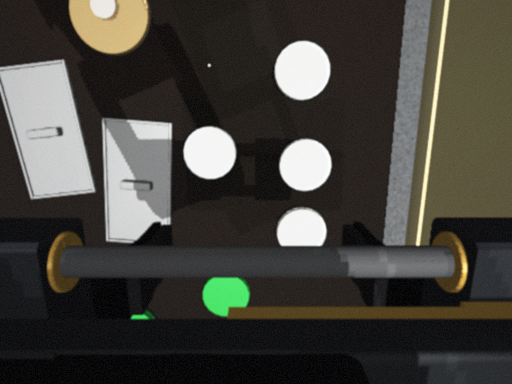

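Wrist view: dishes at (302,70), (305,165), (209,153) and (302,235, partly behind the gripper). The numbers agree with the fixed cameras within about 4 mm. Picking the far dish first.

Call:
step_arm --moves "40 27 -20 0 0 0;80 53 -50 0 0 0;80 53 -95 0 0 0;80 53 -140 0 0 0;80 53 -180 0 0 0;80 53 -210 0 0 0;80 53 -228 0 0 0;80 53 -237 0 0 0;80 53 -237 0 0 0;80 53 -237 0 0 0"

```text
time_s: 2.3
eef_pos: [610.3, 383.8, 6.0]
ee_rot: [[-1.0, 0.0, 0.001], [0.0, 1.0, -0.001], [-0.001, -0.001, -1.0]]
force: [-0.3, -0.3, 0.1]
width: 1.0
```

Call:
step_arm --moves "0 0 0 0 0 0;0 0 0 0 0 0;0 0 0 0 0 0;0 0 0 0 0 0;0 0 0 0 0 0;0 0 0 0 0 0;0 0 0 0 0 0;0 0 0 0 0 0" --hand -1

```text
time_s: 3.1
eef_pos: [610.5, 383.8, 6.4]
ee_rot: [[-1.0, 0.0, 0.001], [0.0, 1.0, -0.0], [-0.001, -0.0, -1.0]]
force: [0.0, -0.9, 4.3]
width: 0.677
```

Call:
step_arm --moves "0 0 45 0 0 0;0 -10 95 0 0 0;0 -40 145 0 0 0;0 -80 180 0 0 -0.07;0 -130 200 0 0 -0.07;0 -180 210 0 0 -0.07;-10 -230 210 0 0 -0.07;-10 -280 210 0 0 -0.07;-10 -330 210 0 0 -0.07;-10 -380 210 0 0 -0.07;-10 -430 210 0 0 -0.07;-10 -440 210 0 0 -0.07"

```text
time_s: 4.3
eef_pos: [600.3, -60.3, 216.0]
ee_rot: [[-0.997, 0.073, 0.001], [0.073, 0.997, -0.002], [-0.001, -0.002, -1.0]]
force: [0.7, 0.1, -1.1]
width: 0.68
```

```bash
python3 - <<'E'
from m import *
C,im=shot('wrist','w2.png');s=sense();print(s['eef_pos'],s['width'],s['force'])
blobs(C,im,6)
blobs(C,im,6,lo=225)
E
```

```text
[600.72471807 -63.31296546 215.98283127] 0.6831973419803881 [ 0.38425154 -2.29240911 -1.13420086]
box (190, 277, 116, 30) W [750.5 -83.2] [140.   39.4] 85.3 circ [736.3 -82. ] 70.2
box (197, 190, 120, 56) W [656.2 -65. ] [140.6  66.9] 85.8 circ [687.  -67.2] 70.3
box (221, 167, 41, 28) W [607. -81.] [27.  47.4] 11.3 circ [614.1 -79.6] 24.2
box (434, 33, 78, 146) W [551.3 178.7] [ 73.1 149.9] 85.3 circ [551.5 179. ] 82.4
box (344, 0, 84, 134) W [498.   80.8] [133.4  76.6] 6.5 circ [497.9  81.7] 75.8
box (186, 0, 107, 154) W [503.9 -71.4] [108.7 152.1] 85.8 circ [503.7 -69.8] 89.2
box (190, 278, 115, 29) W [750.6 -83.7] [138.9  38.3] 85.9 circ [736.9 -82.7] 69.6
box (198, 191, 119, 54) W [656.2 -64.4] [139.3  64.4] 85.8 circ [686.3 -66.6] 69.7
box (351, 10, 71, 123) W [505.6  79.9] [116.5  69.6] 6.3 circ [508.8  78.4] 61.4
box (232, 0, 60, 146) W [501.1 -48.6] [ 61.1 143.4] 86.1 circ [501.1 -42. ] 74.4
box (188, 0, 42, 148) W [ 497.9 -102.9] [ 41.7 145.8] 84.5 circ [497.8 -98.9] 74.0
```

View pics/w2.png

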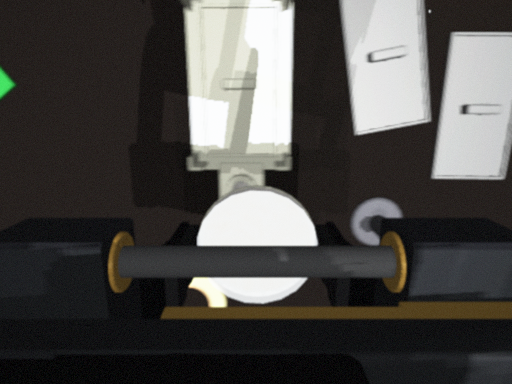

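Wrist view: dish held, tray rib at (238,83), tray +x edge near row 165, vial at (243,182). Locating the rib and tray more exactly.

```bash
python3 - <<'E'
from m import *
s=sense();print(s['eef_pos'],s['dq'].round(2))
C,im=shot('wrist','w3.png')
print('rib',ray(C,[(239,84),(239,79),(221,84),(256,84)],18).round(1))
print('+x edge corners',ray(C,[(190,168),(291,168)],6).round(1))
print('top of tray edges at row 84',ray(C,[(187,84),(292,84)],6).round(1))
S=cam('scene');print('scene rib',ray(S,[(273,184.5)],18).round(1))
D=cam('side');
w=cv2.resize(im[0:215,130:330],None,fx=4,fy=4,interpolation=2)[:, :, ::-1]
s2=snapshot('side')[200:270,200:310];s2=cv2.resize(s2,(550,350),interpolation=2)[:,:,::-1]
a=np.zeros((600,800,3),np.uint8);a[:,:558]=cv2.resize(w,(558,600));a[:154,558:]=cv2.resize(s2,(242,154))
cv2.imwrite('pics/c2.png',a)
E
```

```text
[600.72471807 -63.31296546 215.98283127] [ 3.59 -0.1   0.13  2.33  0.05  4.7 ]
rib [[508.6 -75.2  18. ]
 [503.8 -74.8  18. ]
 [507.2 -93.5  18. ]
 [509.9 -58.   18. ]]
+x edge corners [[ 592.7 -138.2    6. ]
 [ 601.   -25.8    6. ]]
top of tray edges at row 84 [[ 503.6 -130.4    6. ]
 [ 511.9  -20.3    6. ]]
scene rib [[509.5 -49.1  18. ]]
```

View pics/c2.png

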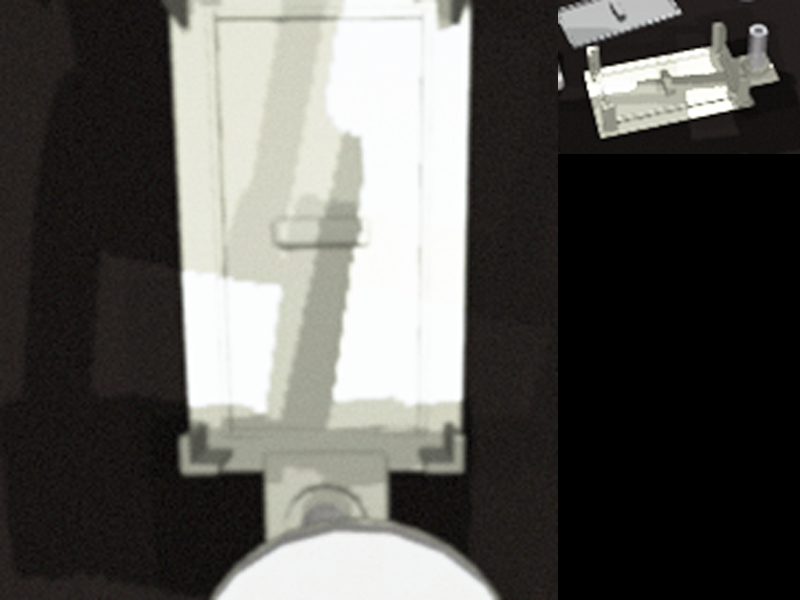

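Crop: rib outline centred at wrist pixel (245,83), guides are L-posts at the corners, +x end at row 169. The arm was still settling, so I'm re-measuring.

```bash
python3 - <<'E'
from m import *
for i in range(2):
    C,im=shot('wrist','w4.png')
s=sense();print(s['eef_pos'],s['dq'].round(2))
g=cv2.cvtColor(im,cv2.COLOR_RGB2GRAY).astype(int)
print('row84',g[84,180:300]);print('row60',g[60,180:300]);print('col245',g[60:110,243]); print('col200',g[150:180,200],g[150:180,280])
a=cv2.resize(im[0:200,150:330],None,fx=3.3,fy=3,interpolation=2)[:,:,::-1]
S=cam('scene');i2=snapshot('scene');cv2.imwrite('pics/s4.png',i2[:,:,::-1])
g=cv2.cvtColor(i2,cv2.COLOR_RGB2GRAY).astype(int)
for c in (260,290): print('scene col',c,g[155:205,c])
E
```

```text
[600.11195944 -55.41687991 215.9529281 ] [ 1.49 -0.25  0.12 -0.14  0.04 -0.1 ]
row84 [ 12  18  25  21  19  22  65 158 221 231 233 230 230 231 231 231 230 230
 230 223 225 227 199 216 231 231 231 232 232 224 217 212 208 210 208 210
 209 207 204 192 188 199 213 212 212 213 208 210 210 224 224 216 211 212
 213 209 209 211 208 207 189 169 161 165 164 161 159 166 162 161 165 163
 162 148 176 242 252 253 253 253 253 253 252 253 253 253 252 252 253 253
 253 253 251 247 250 251 251 252 252 252 252 252 252 252 252 252 253 254
 245 170  59  27  21  23  29  28  31  26  31  23]
row60 [ 18  22  21  21  14  84 184 226 231 228 231 232 229 230 231 231 231 229
 220 226 224 196 215 230 231 231 231 232 231 231 231 230 231 231 231 231
 229 231 224 214 210 209 207 208 210 208 209 209 211 208 210 207 211 220
 231 232 232 231 231 233 231 231 233 232 232 231 229 212 195 192 194 194
 192 197 192 192 220 249 253 253 253 253 253 253 252 253 253 252 253 253
 253 252 245 238 249 252 249 251 252 253 253 252 253 253 253 252 253 254
 255 211  85  30  27  32  28  31  27  33  34  26]
col245 [232 233 232 233 233 234 2
[... 166 characters left out ...]
62 163 162]
col200 [187 172 160 161 162 160 159 160 162 160 158 134 111 101 105 101  95 106
 115 111  90  43  23  13  15  18  20  16  17  17] [211 211 206 194 175 156 157 161 158 158 153 123 103 101 102  98 104 144
 163 155 110  50  24  18  22  14  24  15  13  14]
scene col 260 [ 48  41  36  29  30  30  32  36  34  46  45  38  51  91 168 232 245 242
 247 252 253 253 251 239 212 177 161 156 186 232 250 253 253 253 252 246
 242 249 253 250 224 138  64  49  40  42  44  43  46  42]
scene col 290 [ 44  47  47  47  46  45  49  47  38  36  33  26  25  37  60 111 169 197
 200 206 214 220 218 218 215 209 200 197 209 231 248 253 253 253 252 249
 241 237 245 251 248 222 134  68  47  40  45  41  42  41]
```

Call:
step_arm --moves "0 -6 0 0 0 0;0 -6 0 0 0 0;0 -6 0 0 0 0;0 -6 0 0 0 0;0 -6 0 0 0 0"

```text
time_s: 5.1
eef_pos: [600.2, -60.6, 216.1]
ee_rot: [[-0.998, 0.069, 0.0], [0.069, 0.998, 0.0], [-0.0, 0.0, -1.0]]
force: [0.0, 0.6, -0.6]
width: 0.676
```

```bash
python3 - <<'E'
from m import *
for i in range(3):
    C,im=shot('wrist','w5.png');s=sense();print(s['time_s'],s['eef_pos'].round(1),s['dq'].round(1))
    g=cv2.cvtColor(im,cv2.COLOR_RGB2GRAY).astype(float)
    r=g[84];l=np.argmax(r[150:]>110)+150;q=np.argmax(r[l+60:]<110)+l+60
    print(l,q,ray(C,[(l,84),(q,84)],6).round(1).tolist())
E
```

```text
5.15 [600.2 -60.7 216.1] [-0.1  0.1  0.   0.1 -0.  -0. ]
191 294 [[503.5, -123.0, 6.0], [511.0, -15.0, 6.0]]
5.2 [600.2 -60.7 216.1] [-0.1  0.1 -0.1 -0.  -0.1 -0. ]
191 294 [[503.5, -123.1, 6.0], [511.0, -15.1, 6.0]]
5.25 [600.1 -60.8 216.1] [-0.1  0.   0.   0.1 -0.  -0.1]
191 294 [[503.5, -123.2, 6.0], [511.0, -15.2, 6.0]]
```

```bash
python3 - <<'E'
from m import *
C=cam('wrist');im=cv2.imread('pics/w5.png')
g=cv2.cvtColor(im,cv2.COLOR_BGR2GRAY).astype(float)
print(g[70:100,236].astype(int),g[70:100,252].astype(int),g[160:178,205].astype(int),g[160:178,285].astype(int))
print('rib18',ray(C,[(244,78),(244,83),(244,88.5)],18).round(1).tolist())
print('end',ray(C,[(196,170.5),(294,170.5)],6).round(1).tolist(), ray(C,[(244,170.5)],6).round(1))
for row in (20,50,110,140):
    r=g[row];l=np.argmax(r[150:]>110)+150;q=np.argmax(r[l+60:]<110)+l+60
    p=ray(C,[(l,row),(q,row)],6);print(row,l,q,p.mean(0).round(1), (p[1]-p[0]).round(1))
S=cam('scene');g=cv2.cvtColor(cv2.imread('pics/s4.png'),cv2.COLOR_BGR2GRAY)
for c,a,b in ((260,169.2,196.3),(290,170.3,196.7)): p=ray(S,[(c,a),(c,b)],6);print('scene',p.round(1).tolist())
E
```

```text
[224 211 212 209 210 210 211 210 195 194 207 215 211 213 212 209 210 190
 154 140 184 204 209 209 211 211 212 208 207 209] [194 194 190 176 170 160 162 162 153 156 161 165 170 162 163 162 161 144
 126 125 146 160 161 156 163 162 163 162 157 160] [148 125 107  95  98  96  92  96 105  91  40  21  22  21  18  18  21  16] [114 101  93  96 101  98 113 141 153 148  94  40  14  20  21  20  23  15]
rib18 [[502.4, -66.8, 18.0], [507.2, -67.2, 18.0], [512.5, -67.6, 18.0]]
end [[595.5, -128.4, 6.0], [603.0, -19.1, 6.0]] [[599.2 -74.8   6. ]]
20 189 295 [445.9 -64.8   6. ] [  7.3 106.5   0. ]
50 190 295 [474.  -66.6   6. ] [  7.4 107.6   0. ]
110 192 293 [533.6 -71.3   6. ] [  7.4 107.9  -0. ]
140 193 293 [565.4 -73.3   6. ] [  7.5 109.1   0. ]
scene [[552.6, -124.8, 6.0], [554.4, -9.9, 6.0]]
scene [[447.1, -117.5, 6.0], [453.6, -6.1, 6.0]]
```

Tray centre is about (508,-69), yaw -0.07 rad. Placing the dish in the +x slot at (547,-72).

Call:
step_arm --moves "-25 -5 -30 0 0 0;-53 -11 -70 0 0 0;-53 -11 -115 0 0 0;-53 -11 -155 0 0 0;-53 -11 -180 0 0 0;-53 -11 -195 0 0 0;-53 -11 -200 0 0 0;-53 -11 -203 0 0 0;-53 -11 -203 0 0 0;-53 -11 -203 0 0 0;-53 -11 -203 0 0 0"

```text
time_s: 6.35
eef_pos: [547.8, -72.0, 14.0]
ee_rot: [[-0.998, 0.069, 0.002], [0.069, 0.998, -0.0], [-0.002, -0.0, -1.0]]
force: [0.3, 0.5, 0.4]
width: 0.679
```

Call:
step_arm --moves "0 0 0 0 0 0;0 0 0 0 0 0;0 0 0 0 0 0;0 0 0 0 0 0" --hand 1

```text
time_s: 6.75
eef_pos: [547.9, -72.0, 14.2]
ee_rot: [[-0.998, 0.069, 0.002], [0.069, 0.998, -0.0], [-0.002, -0.0, -1.0]]
force: [0.2, -1.0, -0.4]
width: 0.945
```

Call:
step_arm --moves "0 0 20 0 0 0;0 0 55 0 0 0;0 0 100 0 0 0;0 25 140 0 0 0;0 60 160 0 0 0;0 110 160 0 0 0.035;-5 160 160 0 0 0.07;-10 210 160 0 0 0.07;-15 260 160 0 0 0.07;-20 310 160 0 0 0.07;-20 340 160 0 0 0.07;-20 357 160 0 0 0.07"

```text
time_s: 7.95
eef_pos: [527.1, 287.7, 174.1]
ee_rot: [[-1.0, -0.004, 0.002], [-0.004, 1.0, 0.0], [-0.002, 0.0, -1.0]]
force: [-0.0, 0.4, -0.4]
width: 0.995
```

```bash
cat >> m.py <<'E'
def dishes():
    for n,roi,a in (('scene',(215,255,345,345),200),('side',(165,130,260,180),60)):
        C,im=shot(n); print(n); 
        for w,rr,e in blobs(C,im,15,lo=170,amin=a,roi=roi,p=False): print('   ',np.round(w[0],1),np.round(w[1],0),e)
E
python3 - <<'E'
from m import *
dishes();print(sense()['eef_pos'],sense()['dq'].round(1))
C,im=shot('wrist')
blobs(C,im,15,lo=180)
print(sense()['eef_pos'])
E
```

```text
scene
    [529.8 384.8] [59. 56.] (261, 302, 21, 22)
    [425.3 379.5] [56. 59.] (298, 300, 22, 21)
side
    [597.  186.6] [33. 52.] (242, 173, 17, 7)
    [511.4 271.6] [54. 57.] (209, 163, 18, 10)
    [423.1 378.6] [59. 56.] (177, 152, 17, 10)
    [528.3 385.6] [55. 58.] (206, 146, 17, 9)
[527.66907555 286.61821293 174.03271288] [-3.2 -0.7  1.8 -1.7  0.2 -1.2]
box (171, 219, 22, 26) W [581.9 211.5] [26.8 21.3] 0.2 circ [581.9 212.4] 16.6
box (116, 182, 29, 63) W [564.1 160.6] [27.5 64.6] 85.7 circ [563.3 151.5] 32.4
box (327, 148, 61, 61) W [527.4 383.7] [58.4 58.9] 47.6 circ [526.7 383.7] 30.1
box (212, 133, 62, 61) W [512.4 273. ] [58.  58.7] 0.2 circ [512.2 273.2] 30.0
box (118, 122, 78, 22) W [484.7 192.6] [71.9 18.4] 86.2 circ [480.  192.9] 36.1
box (0, 52, 104, 164) W [488.5  88.6] [146.  77.] 6.4 circ [490.8  89. ] 79.7
box (326, 30, 66, 71) W [423.5 377.4] [59.3 58.3] 3.1 circ [423.3 377.2] 29.9
[527.72997915 284.92827005 173.91405519]
```

Call:
step_arm --moves "0 40 -10 0 0 0;0 75 -30 0 0 0;0 95 -65 0 0 0;0 100 -105 0 0 0;0 100 -135 0 0 0;0 100 -155 0 0 0;0 100 -164 0 0 0;0 100 -169 0 0 0;0 100 -169 0 0 0;0 100 -169 0 0 0"

```text
time_s: 9.1
eef_pos: [528.9, 384.8, 6.2]
ee_rot: [[-1.0, -0.002, 0.004], [-0.002, 1.0, -0.0], [-0.004, -0.0, -1.0]]
force: [-0.4, -0.1, -0.4]
width: 1.0
```

Call:
step_arm --moves "0 0 0 0 0 0;0 0 0 0 0 0;0 0 0 0 0 0;0 0 0 0 0 0;0 0 0 0 0 0;0 0 0 0 0 0;0 0 0 0 0 0" --hand -1

```text
time_s: 9.8
eef_pos: [528.8, 385.0, 6.4]
ee_rot: [[-1.0, -0.002, 0.004], [-0.002, 1.0, -0.0], [-0.004, -0.0, -1.0]]
force: [-0.5, -0.2, 3.8]
width: 0.676
```

Call:
step_arm --moves "0 0 45 0 0 0;0 -10 95 0 0 0;0 -40 135 0 0 0;0 -80 150 0 0 0;0 -125 150 0 0 0;-10 -175 150 0 0 -0.035;-20 -225 150 0 0 -0.07;-30 -275 150 0 0 -0.07;-40 -325 150 0 0 -0.07;-50 -370 150 0 0 -0.07;-58 -410 150 0 0 -0.07;-58 -440 150 0 0 -0.07"

```text
time_s: 11.0
eef_pos: [469.3, -57.2, 156.3]
ee_rot: [[-0.998, 0.07, 0.002], [0.07, 0.998, -0.0], [-0.003, -0.0, -1.0]]
force: [0.2, 0.0, 0.5]
width: 0.678
```

Call:
step_arm --moves "0 -9 0 0 0 0;0 -9 -20 0 0 0;0 -9 -60 0 0 0;0 -9 -95 0 0 0;0 -9 -120 0 0 0;0 -9 -133 0 0 0;0 -9 -139 0 0 0;0 -9 -142 0 0 0;0 -9 -142 0 0 0;0 -9 -142 0 0 0"

```text
time_s: 12.0
eef_pos: [469.8, -66.2, 15.0]
ee_rot: [[-0.998, 0.07, 0.004], [0.07, 0.998, -0.001], [-0.004, -0.0, -1.0]]
force: [0.0, 0.0, 0.5]
width: 0.679
```

Call:
step_arm --moves "0 0 -1.5 0 0 0;0 0 -1.5 0 0 0"

```text
time_s: 12.2
eef_pos: [470.2, -66.3, 14.1]
ee_rot: [[-0.998, 0.07, 0.005], [0.07, 0.998, -0.001], [-0.005, -0.001, -1.0]]
force: [-0.2, 0.3, 0.4]
width: 0.678
```

Call:
step_arm --moves "0 0 0 0 0 0;0 0 0 0 0 0;0 0 0 0 0 0;0 0 0 0 0 0" --hand 1

```text
time_s: 12.6
eef_pos: [470.2, -66.3, 14.1]
ee_rot: [[-0.998, 0.07, 0.005], [0.07, 0.998, -0.001], [-0.005, -0.001, -1.0]]
force: [0.3, 0.1, -0.2]
width: 0.946
```

Call:
step_arm --moves "0 0 15 0 0 0;0 0 50 0 0 0;0 0 95 0 0 0;0 0 140 0 0 0;20 20 170 0 0 0;50 50 180 0 0 0;80 80 180 0 0 0;100 110 180 0 0 0;110 130 180 0 0 0;110 130 180 0 0 0;110 130 180 0 0 0;110 130 180 0 0 0"

```text
time_s: 13.8
eef_pos: [579.3, 62.9, 193.8]
ee_rot: [[-0.998, 0.07, 0.004], [0.07, 0.998, -0.002], [-0.004, -0.001, -1.0]]
force: [-0.1, -0.2, -0.5]
width: 1.001
```

```bash
python3 - <<'E'
from m import *
C,im=shot('wrist','w6.png');s=sense();print(s['eef_pos'],s['dq'].round(1),s['joint_pos'].round(1))
blobs(C,im,6,lo=150)
E
```

```text
[579.42016263  62.69832604 193.88806824] [-0.3 -0.2 -0.1  0.1  0.   0.1] [ -4.8  28.9  90.2  -0.1  60.7 -90.7]
box (255, 231, 42, 14) W [652.4  78.5] [45.6 15.3] 86.0 circ [659.5  78. ] 22.8
box (438, 60, 63, 65) W [512.9 278.3] [60.9 60.7] 2.0 circ [512.9 277.3] 31.6
box (329, 60, 92, 150) W [551.2 183.5] [ 79.6 151.1] 85.5 circ [551.1 183.4] 84.8
box (59, 10, 121, 236) W [532.2 -70. ] [107.8 236.9] 86.0 circ [532.1 -68.9] 124.9
box (216, 0, 105, 154) W [489.1  83.1] [151.5  79.1] 6.3 circ [488.8  83.2] 84.3
```

View pics/w6.png

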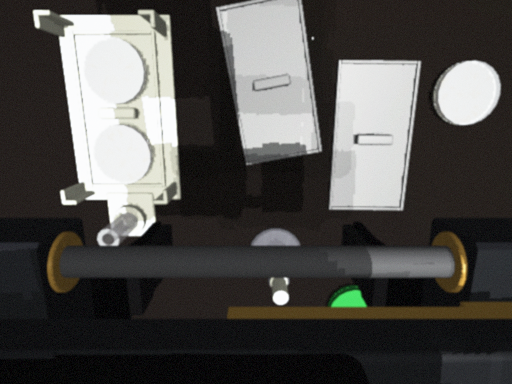

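Wrist view: both dishes in the tray at (117,70) and (120,155). Sheet A at (489,83), yaw 6.3°, sheet B at (551,183), yaw -4.5°, both measuring 152x80 at z=6. Picking up sheet A.

Call:
step_arm --moves "-10 2 0 0 0 -0.14;-20 5 0 0 0 -0.28;-30 8 0 0 0 -0.42;-40 10 -5 0 0 -0.56;-50 12 -10 0 0 -0.70;-60 14 -20 0 0 -0.84;-70 16 -30 0 0 -0.98;-80 18 -45 0 0 -1.12;-90 20 -60 0 0 -1.26;-90 20 -80 0 0 -1.39;-90 20 -100 0 0 -1.39;-90 20 -110 0 0 -1.39" --hand 0.2

```text
time_s: 15.05
eef_pos: [488.4, 81.8, 82.8]
ee_rot: [[-0.108, 0.994, -0.003], [0.994, 0.108, -0.004], [-0.004, -0.003, -1.0]]
force: [-0.3, 0.3, 0.6]
width: 0.598
```

```bash
python3 - <<'E'
from m import *
s=sense();print(s['eef_pos'],s['dq'].round(1),s['ee_rot'].round(3).tolist())
C,im=shot('wrist','w7.png')
# tray dishes & ribs from w6 pose
import scipy.spatial.transform as t
m=camera_model('wrist');T=np.eye(4);T[:3,:3]=[[-.998,.07,.004],[.07,.998,-.002],[-.004,-.001,-1]];T[:3,3]=[579.4,62.7,193.9]
W=T@np.array(m['tool_from_camera']).reshape(4,4);C6=(C[0],W[:3,:3],W[:3,3])
print('dishes',ray(C6,[(116,70),(120,155)],21).round(1).tolist())
print('ribs',ray(C6,[(271,82),(374,139)],15).round(1).tolist(),'trayrib',ray(C6,[(121,112)],18).round(1))
print('vial',ray(C6,[(109,236.5)],66).round(1),'swab cap',ray(C6,[(280,297)],96).round(1))
E
```

```text
[488.3540923   81.79956879  82.82705814] [  0.3   9.9   2.4  -0.1 -13.3  -0. ] [[-0.108, 0.994, -0.003], [0.994, 0.108, -0.004], [-0.004, -0.003, -1.0]]
dishes [[469.1, -62.4, 21.0], [548.5, -72.2, 21.0]]
ribs [[489.6, 82.1, 15.0], [550.9, 181.7, 15.0]] trayrib [[507.3 -65.4  18. ]]
vial [[617.1 -76.3  66. ]] swab cap [[671.6  75.9  96. ]]
```

Call:
step_arm --moves "1 1 -20 0 0 0;1 1 -45 0 0 0;1 1 -62 0 0 0;1 1 -72 0 0 0;1 1 -76 0 0 0;1 1 -77 0 0 0;1 1 -77 0 0 0"

```text
time_s: 15.8
eef_pos: [489.4, 82.8, 5.6]
ee_rot: [[-0.108, 0.994, -0.003], [0.994, 0.108, -0.004], [-0.004, -0.004, -1.0]]
force: [-0.2, -0.7, -0.7]
width: 0.601
```

Call:
step_arm --moves "0 0 0 0 0 0;0 0 0 0 0 0;0 0 0 0 0 0;0 0 0 0 0 0;0 0 0 0 0 0;0 0 0 0 0 0;0 0 0 0 0 0" --hand -1

```text
time_s: 16.5
eef_pos: [489.4, 82.8, 5.6]
ee_rot: [[-0.108, 0.994, -0.003], [0.994, 0.108, -0.004], [-0.004, -0.004, -1.0]]
force: [-0.3, -0.6, 0.5]
width: 0.113
```

Call:
step_arm --moves "0 0 15 0 0 0;0 0 45 0 0 -0.06;0 -5 75 0 0 -0.12;2 -20 95 0 0 -0.18;5 -45 105 0 0 -0.18;10 -75 105 0 0 -0.18;14 -105 105 0 0 -0.18;18 -130 105 0 0 -0.18;18 -145 105 0 0 -0.18;18 -151 105 0 0 -0.18;18 -151 105 0 0 -0.18;18 -151 105 0 0 -0.18"

```text
time_s: 17.7
eef_pos: [506.8, -67.2, 110.4]
ee_rot: [[0.071, 0.997, -0.005], [0.997, -0.071, -0.003], [-0.003, -0.005, -1.0]]
force: [-0.5, -0.1, 0.7]
width: 0.111
```

```bash
python3 - <<'E'
from m import *
C,im=shot('wrist','w8.png');s=sense();print(s['eef_pos'],s['dq'].round(1),s['ee_rot'].round(3).tolist(),s['width'])
E
```

```text
[506.86755035 -67.02568448 110.44826222] [ 0.4 -0.1 -0.  -0.  -0.1 -0.1] [[0.07, 0.998, -0.005], [0.998, -0.07, -0.003], [-0.003, -0.005, -1.0]] 0.11267331705569329
```

View pics/w8.png

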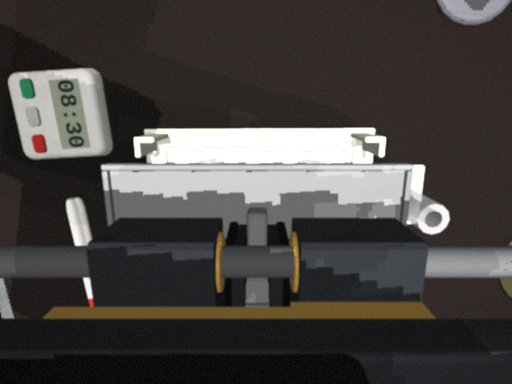

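The sheet hangs level over the tray: its +y edge runs from (103,168) to (424,168), the tray edge with its two guides from (137,131) to (384,131), the vial is at (433,217).

```bash
python3 - <<'E'
from m import *
C=cam('wrist')
print('sheet top edge',ray(C,[(103,167),(424,167)],111).round(1).tolist())
print('tray edge z6',ray(C,[(147,129),(376,129)],6).round(1).tolist())
print('guide tops z50/44',ray(C,[(137,137),(385,137),(137,154),(385,154)],44).round(1).tolist())
print('vial',ray(C,[(433,217)],66).round(1))
im=cv2.imread('pics/w8.png');a=cv2.resize(im[115:240,95:455],None,fx=2.2,fy=2.2,interpolation=2);cv2.imwrite('pics/c3.png',a)
E
```

```text
sheet top edge [[435.1, -22.7, 111.0], [589.8, -33.4, 111.0]]
tray edge z6 [[424.5, -10.1, 6.0], [601.8, -22.5, 6.0]]
guide tops z50/44 [[429.5, -13.4, 44.0], [595.1, -25.0, 44.0], [427.7, -24.8, 44.0], [595.4, -36.4, 44.0]]
vial [[618.9 -75.6  66. ]]
```

View pics/c3.png

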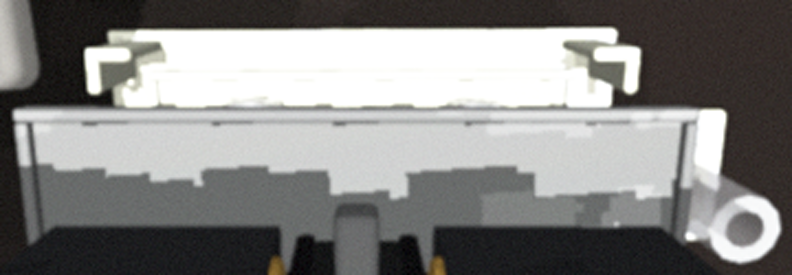

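Call:
step_arm --moves "0 -1.5 -10 0 0 0;0 -1.5 -30 0 0 0;0 -1.5 -48 0 0 0;0 -1.5 -58 0 0 0;0 -1.5 -66 0 0 0;0 -1.5 -73 0 0 0;0 -1.5 -78 0 0 0;0 -1.5 -81 0 0 0;0 -1.5 -82.5 0 0 0;0 -1.5 -82.5 0 0 0;0 -1.5 -82.5 0 0 0"

```text
time_s: 18.85
eef_pos: [507.1, -68.6, 28.2]
ee_rot: [[0.07, 0.998, -0.005], [0.998, -0.07, -0.003], [-0.003, -0.004, -1.0]]
force: [-0.2, 0.8, -0.6]
width: 0.114
```

Call:
step_arm --moves "0 0 -1.2 0 0 0;0 0 -1.2 0 0 0;0 0 -1.2 0 0 0"

```text
time_s: 19.15
eef_pos: [507.2, -68.7, 27.1]
ee_rot: [[0.07, 0.998, -0.004], [0.998, -0.07, -0.003], [-0.003, -0.004, -1.0]]
force: [-0.0, 0.1, -0.4]
width: 0.111
```

Call:
step_arm --moves "0 0 0 0 0 0;0 0 0 0 0 0;0 0 0 0 0 0;0 0 0 0 0 0" --hand 0

```text
time_s: 19.55
eef_pos: [507.2, -68.7, 27.2]
ee_rot: [[0.07, 0.998, -0.004], [0.998, -0.07, -0.003], [-0.003, -0.004, -1.0]]
force: [0.0, 0.2, 0.1]
width: 0.386
```

Call:
step_arm --moves "0 0 10 0 0 0;0 0 35 0 0 0;0 0 80 0 0 0;0 0 125 0 0 0;0 0 170 0 0 0;0 -15 190 0 0 0;0 -35 190 0 0 0;0 -50 190 0 0 0;0 -50 190 0 0 0;0 -50 190 0 0 0;0 -50 190 0 0 0"

```text
time_s: 20.65
eef_pos: [506.4, -117.9, 216.4]
ee_rot: [[0.07, 0.998, -0.006], [0.998, -0.07, -0.002], [-0.002, -0.006, -1.0]]
force: [-0.8, 0.5, -0.7]
width: 0.5
```

```bash
python3 - <<'E'
from m import *
C,im=shot('wrist','w9.png');s=sense();print(s['eef_pos'],s['dq'].round(1),s['force'])
blobs(C,im,27,lo=150)
dishes()
E
```

```text
[ 506.57702063 -117.80873498  216.44491321] [ 0.1 -0.  -0.3 -0.1 -0.1 -0.1] [-0.44540546 -0.77321227 -0.35526405]
box (450, 148, 62, 74) W [ 741.1 -148.3] [64.  80.9] 6.4 circ [ 748.8 -147.4] 40.5
box (111, 128, 25, 79) W [ 364.5 -102.4] [13.9 83.5] 1.4 circ [ 365.  -102.4] 41.8
box (166, 73, 224, 107) W [530.9 -72.5] [106.4 225.1] 86.3 circ [530.1 -55.8] 116.1
box (72, 27, 71, 67) W [367.2   3.2] [61.1 61.4] 89.2 circ [367.2   3.6] 40.0
scene
    [425.3 379.5] [56. 59.] (298, 300, 22, 21)
    [516.1 274.6] [56. 56.] (265, 266, 20, 19)
    [556.6 221.4] [ 23. 143.] (237, 255, 48, 8)
side
    [421.7 378. ] [61. 56.] (177, 152, 18, 10)
```

View pics/w9.png

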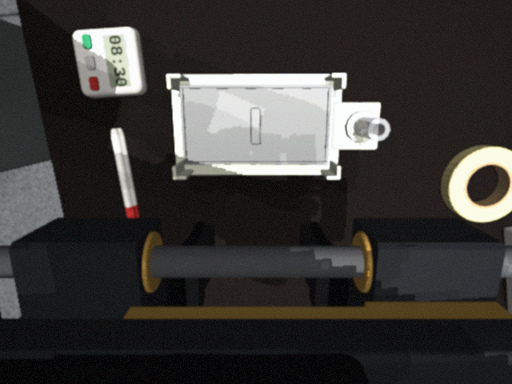

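Sheet A lies squarely inside all four guides, rib at (256,126). Next: turn back to jaws along y and fetch the dish at (424,378).

Call:
step_arm --moves "0 20 -10 0 0 0.14;0 60 -15 0 0 0.28;-10 105 -20 0 0 0.42;-20 150 -25 0 0 0.56;-30 195 -30 0 0 0.70;-40 240 -35 0 0 0.84;-50 285 -40 0 0 0.98;-60 330 -45 0 0 1.12;-70 370 -45 0 0 1.26;-75 400 -45 0 0 1.4;-80 420 -45 0 0 1.54;-80 430 -45 0 0 1.64" --hand 1

```text
time_s: 22.0
eef_pos: [425.4, 314.3, 171.4]
ee_rot: [[-1.0, -0.008, 0.002], [-0.008, 1.0, -0.005], [-0.002, -0.005, -1.0]]
force: [-0.6, -1.7, 0.2]
width: 1.006
```

Call:
step_arm --moves "0 0 0 0 0 0;0 0 0 0 0 0;0 0 0 0 0 0;0 0 0 0 0 0"

```text
time_s: 22.4
eef_pos: [425.5, 313.7, 171.4]
ee_rot: [[-1.0, -0.006, 0.002], [-0.006, 1.0, -0.005], [-0.002, -0.005, -1.0]]
force: [-0.4, 0.1, -0.2]
width: 1.003
```

```bash
python3 - <<'E'
from m import *
C,im=shot('wrist');s=sense();print(s['eef_pos'],s['dq'].round(1))
blobs(C,im,15,lo=180)
dishes()
E
```

```text
[425.55692287 313.68449123 171.40548858] [-0.1 -0.1 -0.1  0.1  0.  -0.1]
box (131, 278, 44, 41) W [554.  203.1] [46.2 50.3] 86.9 circ [554.  203.6] 33.8
box (196, 277, 46, 13) W [535.5 273.8] [13.8 46.9] 0.5 circ [530.3 273.8] 23.4
box (195, 233, 48, 13) W [486.5 274.6] [12.9 47.6] 0.5 circ [491.8 274.6] 23.8
box (98, 222, 48, 24) W [483.2 177.3] [46.9 24.7] 85.8 circ [483.1 177.3] 25.8
box (293, 145, 64, 63) W [422.4 378. ] [60.7 59.9] 39.2 circ [422.1 377.8] 30.8
box (62, 102, 32, 49) W [377.8 142.6] [49.5  9.9] 27.9 circ [375.8 146.4] 24.8
box (84, 90, 67, 54) W [368.4 182.8] [61.2 43.3] 75.9 circ [364.5 184.2] 31.4
box (436, 0, 35, 218) W [365.  490.9] [  3.9 193. ] 90.0 circ [365.  491.4] 96.5
scene
    [425.3 379.5] [56. 59.] (298, 300, 22, 21)
    [514.8 274.6] [56. 59.] (265, 266, 21, 19)
    [556.6 217.5] [ 23. 143.] (237, 255, 48, 8)
side
    [565.7 198.3] [ 33. 124.] (220, 173, 40, 7)
    [511.7 271.5] [54. 58.] (209, 163, 18, 10)
    [422.5 378.9] [59. 57.] (177, 152, 17, 10)
```

Call:
step_arm --moves "-1 30 -10 0 0 0;-2.5 55 -35 0 0 0;-2.5 64.5 -70 0 0 0;-2.5 64.5 -105 0 0 0;-2.5 64.5 -135 0 0 0;-2.5 64.5 -153 0 0 0;-2.5 64.5 -162 0 0 0;-2.5 64.5 -166 0 0 0;-2.5 64.5 -166 0 0 0;-2.5 64.5 -166 0 0 0"

```text
time_s: 23.55
eef_pos: [423.9, 378.7, 6.4]
ee_rot: [[-1.0, -0.006, 0.004], [-0.006, 1.0, -0.004], [-0.004, -0.004, -1.0]]
force: [-1.3, 0.7, 0.7]
width: 1.001
```

Call:
step_arm --moves "0 0 0 0 0 0;0 0 0 0 0 0;0 0 0 0 0 0;0 0 0 0 0 0;0 0 0 0 0 0;0 0 0 0 0 0;0 0 0 0 0 0" --hand -1

```text
time_s: 24.25
eef_pos: [424.0, 378.8, 6.7]
ee_rot: [[-1.0, -0.006, 0.004], [-0.006, 1.0, -0.004], [-0.004, -0.004, -1.0]]
force: [-0.7, -0.0, 2.9]
width: 0.677
```

Call:
step_arm --moves "0 0 45 0 0 0;0 -10 95 0 0 0;0 -40 135 0 0 0;0 -80 150 0 0 0;10 -120 150 0 0 0;15 -165 150 0 0 -0.035;20 -210 150 0 0 -0.07;25 -255 150 0 0 -0.07;30 -300 150 0 0 -0.07;35 -345 150 0 0 -0.07;40 -385 150 0 0 -0.07;46 -415 150 0 0 -0.07"

```text
time_s: 25.45
eef_pos: [469.8, -38.7, 156.5]
ee_rot: [[-0.998, 0.066, 0.003], [0.066, 0.998, -0.004], [-0.004, -0.004, -1.0]]
force: [0.7, 0.2, -0.6]
width: 0.678
```

Call:
step_arm --moves "0 -15 0 0 0 0;0 -15 0 0 0 0;0 -15 0 0 0 0;0 -15 0 0 0 0"

```text
time_s: 25.85
eef_pos: [469.2, -52.7, 156.4]
ee_rot: [[-0.998, 0.065, 0.002], [0.065, 0.998, -0.004], [-0.003, -0.004, -1.0]]
force: [-0.6, 0.2, -0.4]
width: 0.681
```

Call:
step_arm --moves "0 -13.5 -10 0 0 0;0 -13.5 -45 0 0 0;0 -13.5 -80 0 0 0;0 -13.5 -105 0 0 0;0 -13.5 -117 0 0 0;0 -13.5 -123 0 0 0;0 -13.5 -125 0 0 0;0 -13.5 -125.5 0 0 0;0 -13.5 -125.5 0 0 0;0 -13.5 -125.5 0 0 0"

```text
time_s: 26.85
eef_pos: [469.8, -66.4, 31.7]
ee_rot: [[-0.998, 0.065, 0.004], [0.065, 0.998, -0.005], [-0.005, -0.004, -1.0]]
force: [0.4, -0.3, 0.0]
width: 0.679
```

Call:
step_arm --moves "0 0 0 0 0 0;0 0 0 0 0 0;0 0 0 0 0 0;0 0 0 0 0 0" --hand 1

```text
time_s: 27.25
eef_pos: [469.9, -66.4, 31.8]
ee_rot: [[-0.998, 0.065, 0.004], [0.065, 0.998, -0.005], [-0.005, -0.004, -1.0]]
force: [-0.1, -0.6, 0.1]
width: 0.941
```

Call:
step_arm --moves "0 0 15 0 0 0;0 0 55 0 0 0;0 0 100 0 0 0;0 25 140 0 0 0;5 60 150 0 0 0;15 100 150 0 0 0.035;25 145 150 0 0 0.07;35 190 150 0 0 0.07;42 225 150 0 0 0.07;44 250 150 0 0 0.07;44 260 150 0 0 0.07;44 260 150 0 0 0.07"

```text
time_s: 28.45
eef_pos: [513.3, 194.4, 181.5]
ee_rot: [[-1.0, -0.007, 0.004], [-0.007, 1.0, -0.005], [-0.004, -0.005, -1.0]]
force: [-0.8, 0.3, -0.1]
width: 0.999
```

Call:
step_arm --moves "0 0 0 0 0 0;0 0 0 0 0 0"

```text
time_s: 28.65
eef_pos: [512.9, 193.1, 181.4]
ee_rot: [[-1.0, -0.006, 0.003], [-0.006, 1.0, -0.005], [-0.003, -0.005, -1.0]]
force: [0.1, 0.3, -0.5]
width: 1.0
```

```bash
python3 - <<'E'
from m import *
C,im=shot('wrist');s=sense();print(s['eef_pos'],s['dq'].round(1))
blobs(C,im,15,lo=180)
dishes()
E
```

```text
[513.10411205 193.0745425  181.46912457] [ 0.  -0.  -0.3  0.1  0.1  0.1]
box (209, 209, 77, 36) W [564.5 182.2] [38.1 78.8] 0.5 circ [567.1 182.2] 42.2
box (291, 193, 58, 53) W [556.1 256.9] [55.9 58.5] 0.5 circ [557.7 257.4] 30.3
box (246, 161, 19, 34) W [512.9 190.7] [33.4 17.6] 0.7 circ [512.7 190.7] 18.7
box (0, 76, 59, 142) W [488.1 -36.1] [ 59.8 137.8] 86.2 circ [488.4 -36.6] 74.6
box (215, 0, 63, 61) W [379.  182.1] [49.3 54.7] 0.3 circ [375.4 179.6] 32.5
box (11, 0, 74, 47) W [373.9   5.4] [37.5 61.9] 0.3 circ [371.4   5.7] 34.6
scene
    [575.7 239.4] [ 60. 109.] (237, 255, 33, 26)
side
    [596.9 186.7] [33. 58.] (241, 173, 19, 7)
    [557.9 255.9] [57. 60.] (224, 162, 18, 11)
```

A dish has been knocked to about (557.5,256.5), right beside sheet B. Gripping it with jaws along x instead, then turning it in hand before placing.

Call:
step_arm --moves "4 6 0 0 0 -0.14;8 12 0 0 0 -0.28;12 18 0 0 0 -0.42;16 24 0 0 0 -0.56;20 30 0 0 0 -0.70;24 36 0 0 0 -0.84;28 42 -10 0 0 -0.98;32 48 -20 0 0 -1.12;36 54 -35 0 0 -1.26;42 60 -50 0 0 -1.4;44.5 63.5 -70 0 0 -1.54;44.5 63.5 -90 0 0 -1.57"

```text
time_s: 30.0
eef_pos: [558.9, 256.6, 91.2]
ee_rot: [[-0.003, 1.0, -0.003], [1.0, 0.003, -0.003], [-0.003, -0.003, -1.0]]
force: [0.1, -0.7, -0.1]
width: 0.998
```

Call:
step_arm --moves "0 0 0 0 0 0;0 0 0 0 0 0"

```text
time_s: 30.2
eef_pos: [559.0, 256.0, 91.1]
ee_rot: [[-0.003, 1.0, -0.004], [1.0, 0.003, -0.004], [-0.004, -0.004, -1.0]]
force: [0.7, 0.6, 0.2]
width: 0.996
```

```bash
python3 - <<'E'
from m import *
C,im=shot('wrist','w10.png');s=sense();print(s['eef_pos'],s['dq'].round(1))
blobs(C,im,15,lo=180)
E
```

```text
[559.5751711  256.26056536  91.84577528] [ 0.2 -1.  -0.4  0.  -0.1  0.2]
box (314, 278, 29, 29) W [614.2 182.9] [21.9 24.5] 0.3 circ [614.7 183.5] 15.4
box (172, 278, 57, 41) W [514.2 176.9] [43.4 35.5] 0.3 circ [513.3 176.9] 27.1
box (218, 157, 82, 82) W [559.5 258.5] [60.4 60. ] 45.4 circ [559.2 258.7] 30.7
```

View pics/w10.png

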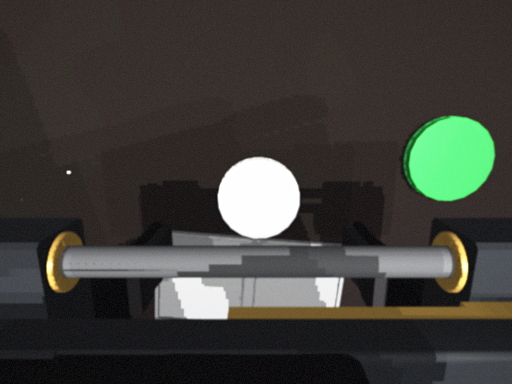

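Dish at (259,198) sits between the jaws, sheet edge just below it. It's at about (559,258). Descending.

Call:
step_arm --moves "0 2 -25 0 0 0;0 2 -50 0 0 0;0 2 -70 0 0 0;0 2 -80 0 0 0;0 2 -85 0 0 0;0 2 -86 0 0 0;0 2 -86 0 0 0;0 2 -86 0 0 0"

```text
time_s: 31.05
eef_pos: [560.3, 258.5, 6.9]
ee_rot: [[-0.003, 1.0, -0.0], [1.0, 0.003, -0.003], [-0.003, -0.0, -1.0]]
force: [0.0, -0.2, -0.6]
width: 1.002
```

Call:
step_arm --moves "0 0 0 0 0 0;0 0 0 0 0 0;0 0 0 0 0 0;0 0 0 0 0 0;0 0 0 0 0 0;0 0 0 0 0 0;0 0 0 0 0 0" --hand -1

```text
time_s: 31.75
eef_pos: [560.3, 258.5, 6.9]
ee_rot: [[-0.003, 1.0, -0.0], [1.0, 0.003, -0.003], [-0.003, -0.0, -1.0]]
force: [-0.3, -0.8, 1.6]
width: 0.674
```

Call:
step_arm --moves "0 0 30 0 0 0;0 0 75 0 0 0;0 0 120 0 0 0.1;0 -10 150 0 0 0.24;0 -40 150 0 0 0.38;0 -80 150 0 0 0.52;0 -120 150 0 0 0.66;0 -160 150 0 0 0.8;0 -200 150 0 0 0.94;0 -240 150 0 0 1.08;-5 -275 150 0 0 1.22;-10 -300 150 0 0 1.36"

```text
time_s: 32.95
eef_pos: [550.1, -43.9, 156.8]
ee_rot: [[-0.979, 0.202, 0.003], [0.202, 0.979, -0.001], [-0.003, -0.001, -1.0]]
force: [0.6, -0.0, -0.9]
width: 0.678
```

Call:
step_arm --moves "0 -10 0 0 0 0.14;0 -10 0 0 0 0.14;0 -10 0 0 0 0.14;0 -10 0 0 0 0.14"

```text
time_s: 33.35
eef_pos: [550.0, -52.9, 156.8]
ee_rot: [[-0.998, 0.065, 0.003], [0.065, 0.998, -0.0], [-0.003, -0.0, -1.0]]
force: [0.8, -0.5, -0.4]
width: 0.678
```

Call:
step_arm --moves "-3 -19 -10 0 0 0;-3 -19 -45 0 0 0;-3 -19 -80 0 0 0;-3 -19 -105 0 0 0;-3 -19 -117 0 0 0;-3 -19 -123 0 0 0;-3 -19 -125 0 0 0;-3 -19 -125.5 0 0 0;-3 -19 -125.5 0 0 0;-3 -19 -125.5 0 0 0"

```text
time_s: 34.35
eef_pos: [547.7, -72.2, 32.2]
ee_rot: [[-0.998, 0.065, 0.004], [0.065, 0.998, -0.001], [-0.004, -0.001, -1.0]]
force: [0.7, -0.5, -0.1]
width: 0.679
```

Call:
step_arm --moves "0 0 0 0 0 0;0 0 0 0 0 0;0 0 0 0 0 0;0 0 0 0 0 0" --hand 1

```text
time_s: 34.75
eef_pos: [547.7, -72.1, 32.3]
ee_rot: [[-0.998, 0.065, 0.004], [0.065, 0.998, -0.001], [-0.005, -0.001, -1.0]]
force: [0.6, 0.0, -0.4]
width: 0.946
```

Call:
step_arm --moves "0 0 15 0 0 0;0 0 55 0 0 0;0 0 100 0 0 0;0 0 140 0 0 0;20 20 165 0 0 0;35 50 165 0 0 0;50 85 165 0 0 0;60 115 165 0 0 0;60 135 165 0 0 0;60 140 165 0 0 0;60 140 165 0 0 0;60 140 165 0 0 0"

```text
time_s: 35.95
eef_pos: [607.5, 66.9, 197.2]
ee_rot: [[-0.998, 0.066, 0.004], [0.066, 0.998, -0.002], [-0.004, -0.001, -1.0]]
force: [0.5, -0.8, -0.7]
width: 1.001
```

```bash
python3 - <<'E'
from m import *
C,im=shot('wrist','w11.png');s=sense();print(s['eef_pos'],s['dq'].round(1))
blobs(C,im,6,lo=150)
print('z39');blobs(C,im,39,lo=225,roi=(0,0,180,245))
E
```

```text
[607.560784    66.62992289 197.23666429] [-0.4 -0.1 -0.2  0.1 -0.1  0.2]
box (325, 30, 92, 155) W [551.4 183.6] [ 79.7 151.5] 85.5 circ [551.1 183.9] 84.5
box (51, 0, 123, 219) W [540.9 -70.5] [107.9 216.1] 86.1 circ [537.9 -68.7] 116.8
z39
box (52, 5, 107, 206) W [541.4 -83.7] [192.9  75.3] 20.6 circ [536.6 -70.9] 96.7
box (152, 0, 20, 156) W [512.1 -14.5] [ 15.1 132.7] 86.1 circ [512.2 -12.7] 66.5
box (62, 0, 67, 71) W [470.4 -65.9] [57.8 56.4] 86.2 circ [469.  -66.4] 29.9
```

View pics/w11.png

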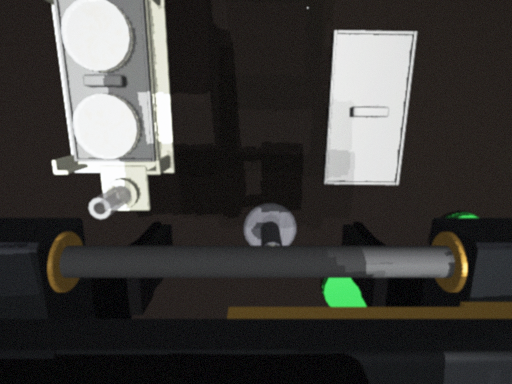

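Second layer is in: dishes at (97,33) and (106,126). Sheet B is at (551,183.7), yaw -4.5°. Fetching it.

Call:
step_arm --moves "-5 10 0 0 0 -0.14;-10 20 0 0 0 -0.28;-15 30 0 0 0 -0.42;-20 40 0 0 0 -0.56;-25 50 0 0 0 -0.70;-30 60 0 0 0 -0.84;-35 70 0 0 0 -0.98;-40 80 -5 0 0 -1.12;-45 90 -20 0 0 -1.26;-50 105 -40 0 0 -1.4;-55 115 -60 0 0 -1.54;-56 117 -90 0 0 -1.583" --hand 0.2

```text
time_s: 37.2
eef_pos: [552.5, 183.6, 107.8]
ee_rot: [[0.082, 0.997, 0.002], [0.997, -0.082, -0.004], [-0.003, 0.002, -1.0]]
force: [0.3, -0.1, 0.6]
width: 0.599
```

Call:
step_arm --moves "0 0 0 0 0 0;0 0 0 0 0 0;0 0 0 0 0 0"

```text
time_s: 37.5
eef_pos: [554.0, 182.9, 109.2]
ee_rot: [[0.083, 0.997, 0.004], [0.997, -0.083, -0.003], [-0.003, 0.005, -1.0]]
force: [0.2, 0.1, 0.5]
width: 0.598
```

Call:
step_arm --moves "-2.5 0.8 -30 0 0 0;-2.5 0.8 -60 0 0 0;-2.5 0.8 -82 0 0 0;-2.5 0.8 -95 0 0 0;-2.5 0.8 -101 0 0 0;-2.5 0.8 -103.5 0 0 0;-2.5 0.8 -103.5 0 0 0;-2.5 0.8 -103.5 0 0 0"

```text
time_s: 38.3
eef_pos: [552.3, 183.8, 6.8]
ee_rot: [[0.083, 0.997, 0.007], [0.997, -0.083, -0.003], [-0.003, 0.007, -1.0]]
force: [-0.5, 0.4, -0.3]
width: 0.601
```

Call:
step_arm --moves "0 0 0 0 0 0;0 0 0 0 0 0;0 0 0 0 0 0;0 0 0 0 0 0;0 0 0 0 0 0;0 0 0 0 0 0;0 0 0 0 0 0" --hand -1

```text
time_s: 39.0
eef_pos: [552.3, 183.8, 6.7]
ee_rot: [[0.083, 0.997, 0.006], [0.997, -0.083, -0.003], [-0.003, 0.007, -1.0]]
force: [-0.5, 0.8, -0.4]
width: 0.106
```

Call:
step_arm --moves "0 0 20 0 0 0;0 0 55 0 0 0;0 -15 90 0 0 0;-5 -45 115 0 0 0;-10 -80 120 0 0 0.01;-15 -115 120 0 0 0.01;-22 -150 120 0 0 0.01;-30 -185 120 0 0 0.01;-38 -215 120 0 0 0.01;-44 -240 120 0 0 0.01;-44 -251 120 0 0 0.01;-44 -251 120 0 0 0.01"

```text
time_s: 40.2
eef_pos: [508.7, -68.4, 126.8]
ee_rot: [[0.075, 0.997, 0.007], [0.997, -0.075, -0.003], [-0.003, 0.007, -1.0]]
force: [0.8, 1.0, -0.3]
width: 0.109
```

Call:
step_arm --moves "0 0 0 0 0 0;0 0 0 0 0 0;0 0 0 0 0 0"

```text
time_s: 40.5
eef_pos: [508.8, -67.3, 126.7]
ee_rot: [[0.074, 0.997, 0.007], [0.997, -0.074, -0.003], [-0.002, 0.007, -1.0]]
force: [0.2, 0.1, -0.7]
width: 0.11
```

```bash
python3 - <<'E'
from m import *
C,im=shot('wrist','w12.png');s=sense();print(s['eef_pos'],s['dq'].round(1),s['ee_rot'].round(3).tolist(),s['width'])
a=cv2.resize(im[100:250,95:455,::-1],None,fx=2.2,fy=2.2,interpolation=2);cv2.imwrite('pics/c4.png',a)
E
```

```text
[508.78314449 -67.34115767 126.73507823] [-0.2 -0.1 -0.  -0.  -0.1 -0.1] [[0.074, 0.997, 0.007], [0.997, -0.074, -0.003], [-0.002, 0.007, -1.0]] 0.10946772501544813
```

View pics/c4.png

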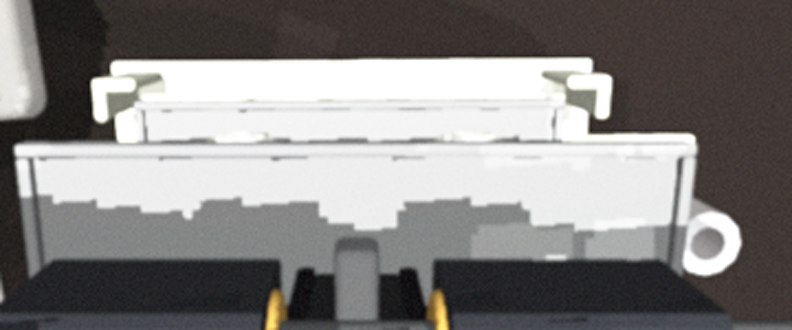

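Sheet B hangs level over the tray, guides at (95..610, 75) in the crop. Setting it down at the same TCP spot as sheet A.

Call:
step_arm --moves "-1.5 -1.4 -10 0 0 0;-1.5 -1.4 -30 0 0 0;-1.5 -1.4 -50 0 0 0;-1.5 -1.4 -62 0 0 0;-1.5 -1.4 -70 0 0 0;-1.5 -1.4 -75 0 0 0;-1.5 -1.4 -78 0 0 0;-1.5 -1.4 -80 0 0 0;-1.5 -1.4 -81 0 0 0;-1.5 -1.4 -81 0 0 0;-1.5 -1.4 -81 0 0 0"

```text
time_s: 41.65
eef_pos: [507.5, -68.9, 46.1]
ee_rot: [[0.074, 0.997, 0.008], [0.997, -0.074, -0.003], [-0.003, 0.008, -1.0]]
force: [0.7, 1.0, -0.2]
width: 0.111
```

Call:
step_arm --moves "0 0 0 0 0 0;0 0 0 0 0 0;0 0 0 0 0 0;0 0 0 0 0 0" --hand 0

```text
time_s: 42.05
eef_pos: [507.6, -68.9, 46.1]
ee_rot: [[0.074, 0.997, 0.008], [0.997, -0.074, -0.003], [-0.003, 0.008, -1.0]]
force: [0.0, 0.2, 0.2]
width: 0.389
```

Call:
step_arm --moves "0 0 10 0 0 0;0 0 35 0 0 0;0 0 80 0 0 0;0 0 125 0 0 0;0 0 160 0 0 0;0 -15 170 0 0 0;0 -35 170 0 0 0;0 -50 170 0 0 0;0 -50 170 0 0 0;0 -50 170 0 0 0;0 -50 170 0 0 0"

```text
time_s: 43.15
eef_pos: [506.9, -118.2, 215.3]
ee_rot: [[0.074, 0.997, 0.006], [0.997, -0.074, -0.002], [-0.002, 0.006, -1.0]]
force: [0.9, 0.4, -1.0]
width: 0.501
```

```bash
python3 - <<'E'
from m import *
C,im=shot('wrist','w13.png');s=sense();print(s['eef_pos'],s['dq'].round(1),s['joint_pos'].round(1))
side=snapshot('side')[185:270,190:310]
a=np.zeros((600,800,3),np.uint8);a[:384,:512]=im;a[384:,:305]=cv2.resize(side,(305,216),interpolation=2)
cv2.imwrite('pics/c5.png',a[:,:,::-1])
E
```

```text
[ 507.05179272 -118.14396838  215.46371911] [ 0.3 -0.2 -0.2 -0.1 -0.  -0.1] [-25.4  22.6  97.7   0.   59.3 -21.3]
```

View pics/c5.png

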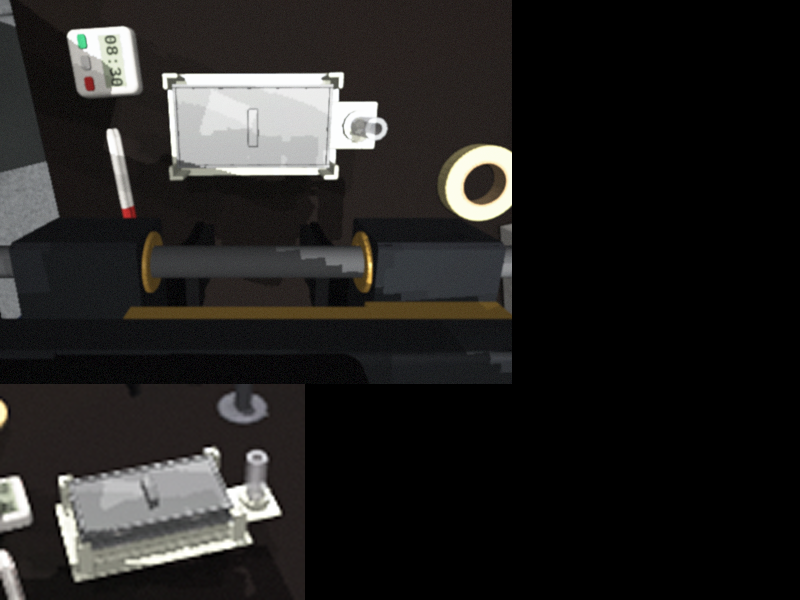

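Both sheets look square between the guides, level, with the vial mouth at (377,128). Now the swab: hovering near the stand to measure its cap.

Call:
step_arm --moves "20 20 0 0 0 0;50 45 0 0 0 0;85 75 0 0 0 0;120 105 0 0 0 0;145 130 0 0 0 0;160 142 0 0 0 0;165 144 0 0 0 0;165 144 0 0 0 0;165 144 0 0 0 0;165 144 0 0 0 0" --hand 0

```text
time_s: 44.25
eef_pos: [671.2, 24.9, 215.6]
ee_rot: [[0.074, 0.997, 0.006], [0.997, -0.074, -0.003], [-0.002, 0.006, -1.0]]
force: [0.9, 0.4, -0.2]
width: 0.501
```

```bash
cat > v.py <<'E'
from m import *
def circ(im,roi,p,lo=0):
    pass
E
python3 - <<'E'
from m import *
C,im=shot('wrist','w14.png');s=sense();print(s['eef_pos'],s['dq'].round(1))
blobs(C,im,96,lo=190,amin=60,roi=(150,0,370,240))
m=camera_model('wrist');T=np.eye(4);T[:3,:3]=[[.074,.997,.006],[.997,-.074,-.002],[-.002,.006,-1]];T[:3,3]=[507.05,-118.14,215.46]
W=T@np.array(m['tool_from_camera']).reshape(4,4);C13=(C[0],W[:3,:3],W[:3,3])
print('vial',ray(C13,[(377,128)],66).round(1), 'rib',ray(C13,[(252.5,126)],54).round(1))
i=cv2.imread('pics/w13.png')[105:150,335:395]
j=im[50:215,170:335,::-1]
a=np.zeros((600,800,3),np.uint8);a[:600,:600-60]=cv2.resize(j,(540,600),interpolation=2);a[:195,540:]=cv2.resize(i,(260,195),interpolation=2)
cv2.imwrite('pics/c6.png',a)
E
```

```text
[671.37846383  24.89749408 215.7663128 ] [-0.   0.  -0.4  0.1 -0.1 -0. ]
box (150, 214, 51, 26) W [597.7  -4.1] [23.3 43.7] 85.6 circ [598.4   4.4] 21.9
box (229, 96, 49, 51) W [673.   81.2] [39.2 39.5] 47.1 circ [672.8  81.4] 20.4
vial [[620.3 -76.9  66. ]] rib [[507.5 -67.3  54. ]]
```

View pics/c6.png

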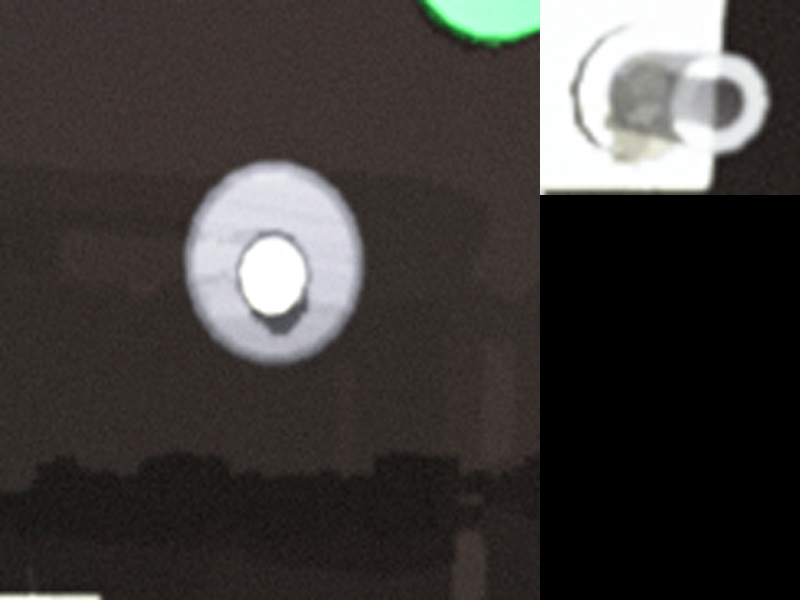

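Crop: swab cap at wrist pixel (253.4,125.4), stand foot at (253.7,121.8), seen almost straight from above. Inset: vial mouth at (376.6,128.8).

```bash
python3 - <<'E'
from m import *
C=cam('wrist')
print('cap',ray(C,[(253.4,125.4)],96).round(1),'foot',ray(C,[(253.7,121.8)],5).round(1))
S=cam('scene');D=cam('side')
for P in ([673,73,96],[673,73,0]): print(proj(S,P).round(1),proj(D,P).round(1))
E
```

```text
cap [[673.   78.1  96. ]] foot [[672.9  77.5   5. ]]
[[221.5 203.3]] [[287.1 168.8]]
[[224.1 219.1]] [[285.7 195. ]]
```

Call:
step_arm --moves "1.6 25 0 0 0 0;1.6 45 0 0 0 0;1.6 52.8 -20 0 0 0;1.6 52.8 -55 0 0 0;1.6 52.8 -90 0 0 0;1.6 52.8 -115 0 0 0;1.6 52.8 -132 0 0 0;1.6 52.8 -140 0 0 0;1.6 52.8 -142.5 0 0 0;1.6 52.8 -142.5 0 0 0;1.6 52.8 -142.5 0 0 0"

```text
time_s: 45.4
eef_pos: [673.9, 77.5, 74.6]
ee_rot: [[0.075, 0.997, 0.008], [0.997, -0.075, -0.003], [-0.002, 0.009, -1.0]]
force: [-0.1, -0.0, -0.2]
width: 0.5
```

Call:
step_arm --moves "0 0 0 0 0 0;0 0 0 0 0 0;0 0 0 0 0 0;0 0 0 0 0 0;0 0 0 0 0 0;0 0 0 0 0 0" --hand -1

```text
time_s: 46.0
eef_pos: [673.8, 77.6, 74.7]
ee_rot: [[0.075, 0.997, 0.008], [0.997, -0.075, -0.003], [-0.002, 0.008, -1.0]]
force: [0.1, 0.2, 1.7]
width: 0.154
```

Call:
step_arm --moves "0 0 10 0 0 0;0 0 35 0 0 0;0 0 60 0 0 0;0 0 85 0 0 0;0 0 95 0 0 0;0 0 95 0 0 0;0 0 95 0 0 0"

```text
time_s: 46.7
eef_pos: [673.2, 77.6, 169.0]
ee_rot: [[0.075, 0.997, 0.007], [0.997, -0.075, -0.003], [-0.002, 0.007, -1.0]]
force: [0.1, -0.9, -0.2]
width: 0.152
```

Call:
step_arm --moves "-5 -15 0 0 0 0;-15 -45 0 0 0 0;-27 -80 0 0 0 0;-38 -112 0 0 0 0;-47 -137 0 0 0 0;-52 -150 0 0 0 0;-53 -154 0 0 0 0;-53 -154 0 0 0 0;-53 -154 0 0 0 0;-53 -154 0 0 0 0"

```text
time_s: 47.7
eef_pos: [620.5, -75.2, 169.0]
ee_rot: [[0.073, 0.997, 0.007], [0.997, -0.073, -0.002], [-0.002, 0.007, -1.0]]
force: [0.0, -0.1, -0.9]
width: 0.154
```

```bash
python3 - <<'E'
from m import *
C,im=shot('wrist','w15.png');s=sense();print(s['eef_pos'],s['dq'].round(1),s['ee_rot'].round(4).tolist())
e=np.array(s['eef_pos']);z=np.array(s['ee_rot'])[:,2]
print('pred bud tip',proj(C,e+67*z).round(1),'flange',proj(C,e+6*z).round(1),'mouth',proj(C,[620,-77,66]).round(1))
S=cam('scene');D=cam('side');a=snapshot('scene');b=snapshot('side')
print('scene: bud',proj(S,e+67*z).round(1),'mouth',proj(S,[620,-77,66]).round(1));print('side: bud',proj(D,e+67*z).round(1),'mouth',proj(D,[620,-77,66]).round(1))
c=np.zeros((600,800,3),np.uint8)
c[:384,:400]=cv2.resize(im[100:250,175:335],(400,384),interpolation=2)
c[:390,400:]=cv2.resize(b[180:240,265:325],(400,390),interpolation=2)
c[390:,:300]=cv2.resize(a[150:192,215:275],(300,210),interpolation=2)
cv2.imwrite('pics/c7.png',c[:,:,::-1])
E
```

```text
[620.47128102 -75.25714027 168.99355165] [-0.   0.1 -0.1 -0.1  0.   0. ] [[0.073, 0.9973, 0.007], [0.9973, -0.073, -0.0025], [-0.002, 0.0072, -1.0]]
pred bud tip [[257.1 206.1]] flange [[257.2 238.2]] mouth [[255.8 195.6]]
scene: bud [[239.  163.7]] mouth [[239.9 170. ]]
side: bud [[291.8 201.8]] mouth [[291. 213.]]
```

View pics/c7.png

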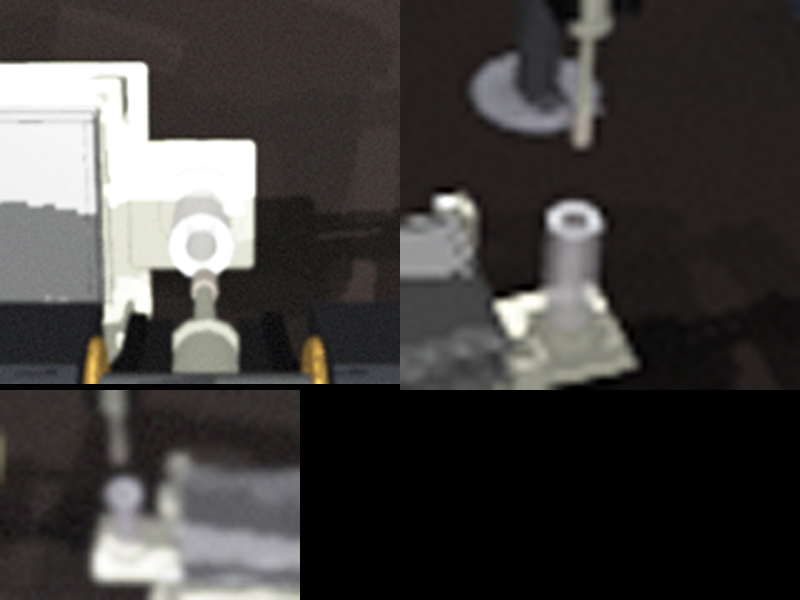

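Left panel, wrist view: mouth at px (255.4,196.1), bud tip at about (256.8,209). Right panel, side view: mouth (291.2,213.8), bud (292.3,202.5).

```bash
python3 - <<'E'
from m import *
C=cam('wrist')
m=ray(C,[(255.4,196.1)],66)[0];b=ray(C,[(256.8,209.0)],102)[0];b2=ray(C,[(256.8,207.5)],102)[0]
print('mouth',m.round(1),'bud',b.round(1),b2.round(1),'move',(m-b).round(1),(m-b2).round(1))
D=cam('side');md=ray(D,[(291.2,213.8)],66)[0];bd=ray(D,[(292.3,202.5)],102)[0];print(md.round(1),bd.round(1),(md-bd).round(1))
E
```

```text
mouth [619.6 -77.8  66. ] bud [620.5 -77.9 102. ] [620.6 -76.8 102. ] move [ -0.9   0.1 -36. ] [ -1.  -1. -36.]
[619.3 -80.   66. ] [620.9 -78.5 102. ] [ -1.7  -1.5 -36. ]
```

Call:
step_arm --moves "-1 -0.8 0 0 0 0;-1 -0.8 -10 0 0 0;-1 -0.8 -20 0 0 0;-1 -0.8 -28 0 0 0;-1 -0.8 -34 0 0 0;-1 -0.8 -40 0 0 0;-1 -0.8 -44 0 0 0;-1 -0.8 -48 0 0 0;-1 -0.8 -48 0 0 0"

```text
time_s: 48.75
eef_pos: [619.1, -76.3, 120.5]
ee_rot: [[0.073, 0.997, 0.006], [0.997, -0.073, -0.002], [-0.002, 0.006, -1.0]]
force: [-0.7, -0.5, -1.0]
width: 0.15
```

```bash
python3 - <<'E'
from m import *
C,im=shot('wrist','w16.png');s=sense();print(s['eef_pos'],s['force'],s['ft_torque'])
b=snapshot('side')
c=np.zeros((450,800,3),np.uint8)
c[:384,:400]=cv2.resize(im[100:250,175:335],(400,384),interpolation=2)
c[:390,400:]=cv2.resize(b[180:240,265:325],(400,390),interpolation=2)
cv2.imwrite('pics/c8.png',c[:,:,::-1])
E
```

```text
[619.34762507 -76.30728238 120.88474641] [ 0.44862864 -0.96462299  0.49997853] [-0.11864052  0.06713147 -0.05239237]
```

View pics/c8.png

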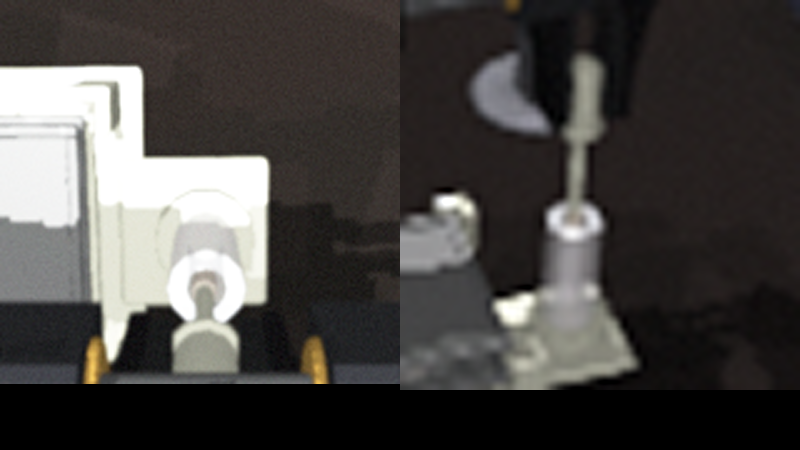

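The bud is inside the mouth in both views, with no contact force. Pushing it down.

Call:
step_arm --moves "0 0 -8 0 0 0;0 0 -18 0 0 0;0 0 -28 0 0 0;0 0 -36 0 0 0;0 0 -41 0 0 0;0 0 -44 0 0 0;0 0 -46 0 0 0;0 0 -46 0 0 0;0 0 -46 0 0 0"

```text
time_s: 49.75
eef_pos: [619.8, -76.4, 75.5]
ee_rot: [[0.073, 0.997, 0.008], [0.997, -0.073, -0.003], [-0.002, 0.008, -1.0]]
force: [0.8, -1.4, 0.1]
width: 0.149
```

Call:
step_arm --moves "0 0 -0.8 0 0 0;0 0 -0.8 0 0 0;0 0 -0.8 0 0 0"

```text
time_s: 50.05
eef_pos: [619.9, -76.4, 74.8]
ee_rot: [[0.073, 0.997, 0.008], [0.997, -0.073, -0.003], [-0.002, 0.009, -1.0]]
force: [-0.1, -0.4, -0.2]
width: 0.143
```

Call:
step_arm --moves "0 0 0 0 0 0;0 0 0 0 0 0;0 0 0 0 0 0;0 0 0 0 0 0" --hand 0

```text
time_s: 50.45
eef_pos: [619.9, -76.4, 74.8]
ee_rot: [[0.073, 0.997, 0.008], [0.997, -0.073, -0.003], [-0.002, 0.009, -1.0]]
force: [-0.2, 0.1, 0.2]
width: 0.427
```

Call:
step_arm --moves "0 0 10 0 0 0;0 0 40 0 0 0;0 0 80 0 0 0;0 0 120 0 0 0;-20 -10 140 0 0 0;-50 -30 140 0 0 0;-80 -45 140 0 0 0;-95 -50 140 0 0 0;-95 -50 140 0 0 0;-95 -50 140 0 0 0;-95 -50 140 0 0 0"

```text
time_s: 51.55
eef_pos: [526.2, -126.4, 215.3]
ee_rot: [[0.073, 0.997, 0.01], [0.997, -0.073, -0.003], [-0.003, 0.01, -1.0]]
force: [-0.4, 0.7, -0.1]
width: 0.5
```

```bash
python3 - <<'E'
from m import *
C,im=shot('wrist','w17.png');s=sense();print(s['time_s'],s['eef_pos'],s['force'],s['dq'].round(1))
b=snapshot('side');a=snapshot('scene')
c=np.zeros((600,800,3),np.uint8)
c[:250,:500]=im[:250,12:]
c[250:,:420]=cv2.resize(b[180:265,200:302],(420,350),interpolation=2)
c[250:,420:]=cv2.resize(a[150:216,225:297],(380,350),interpolation=2)
cv2.imwrite('pics/c9.png',c[:,:,::-1])
E
```

```text
51.6 [ 526.13638327 -126.2589899   215.04291359] [ 1.21565965  0.77756126 -0.27455542] [ 0.1  0.2  0.3 -0.1  0.1 -0.1]
```

View pics/c9.png

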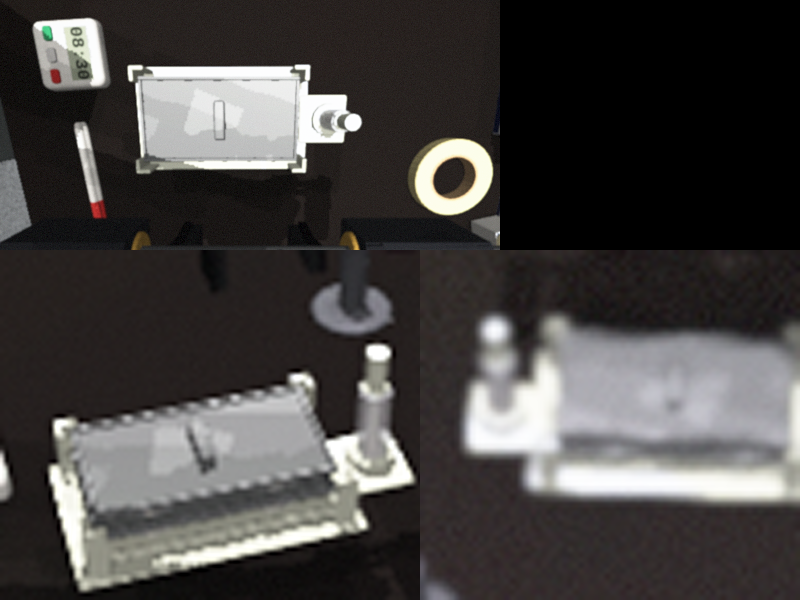

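The swab is upright with its flange on the vial mouth. The top sheet is square in the guides and the gripper is clear of everything. Handing in.

```bash
python3 -c "
from m import *
dishes(); print(hand_in())"
```

```text
scene
side
the job is handed in; nothing more can be done
None
```

The tray is packed and I handed the job in at about 52 s of robot time; no verdict was reported.

- **Packing:** There were four small dishes on the bench. Two went on the tray floor with a sheet over them, then two more with the other sheet on top, so no dishes were left over.
- **Knocked dish:** One dish got pushed up against the second sheet mid-run. I found it again, gripped it from a different direction and turned it in the hand before placing it.
- **Swab:** It came out of the stand and went into the vial with no notable force.

**Last checks:**
- The final wrist, side and fixed overhead pictures show the top sheet square between all four guides. The swab is upright with its flange on the mouth, and the gripper is well clear.
- No white dishes were left in the bench area where they had started.
- The timer and marker look undisturbed in that last wrist picture. I never went near the large dish and did not re-measure it.
- The lower sheet and its dishes can't be seen directly any more. Before being covered, each layer of dishes measured within a few millimetres of its slots, and the lower sheet looked square inside the guides.

**Disagreements:** Camera estimates of the same point differed by about 2 to 4 mm, within what the grips and fits allow. I viewed 18 pictures against the budget of 14, which is more than the one or two extra allowed.

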